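# Load the polishing tumbler and start it

### The job

Polish the brass castings: take the lid off the tumbler by its knob and set it down flat on the cork mat, put every brass casting that is lying on the white board into the tumbler bowl, and put the lid back on so that it is fully seated. Then start the machine: press the timer knob down and turn it clockwise as far as it goes, and let it spring back up. Leave the charcoal block, the brass dish and the jar alone.

Things in the scene. Friction and masses are not known exactly. Their poses are not given: they have to be found in the camera images.
- bowl: Tumbler, fixed: open round grey bowl on a black drum foot. Outer diameter 184 mm, wall 5 mm, rim 125 mm and inner floor 35 mm above the origin, which is the centre of the underside, on the bench; z up. The castings must lie low enough to clear the lid. The tumbler and the cork mat may change sides between starts.
- lid: Loose round grey lid, 0.25 kg, on the bowl at the start. Upwards from the origin (centre of the underside, z up): locating plug 164 mm diameter, 8 mm deep; plate 190 mm diameter, 6 mm thick, whose underside rests on the bowl's rim; central black cylindrical knob 32 mm diameter, spanning 14 to 48 mm above the origin. Seated, its origin is 117 mm above the bowl's.
- mat: Fixed square cork mat, 200 x 200 mm, 6 mm thick. Origin: centre of its underside.
- board: Fixed white ceramic board, 190 mm along its x, 320 mm along its y, 5 mm thick. Origin: centre of its underside. The castings start on it.
- ring_a: Brass ring (short tube) standing flat, outer diameter 54 mm, wall 5 mm, 32 mm high, 0.14 kg. Origin: centre of its underside. One of five brass castings to be polished; some are absent at a start. 
- ring_b: Brass ring, the same as ring_a. One of five brass castings to be polished; some are absent at a start. 
- pull_a: Brass handle bar lying along its x, 96 mm long, 18 mm wide in the middle with round ends 24 mm wide, 22 mm high, 0.16 kg. Origin: centre of its underside. One of five brass castings to be polished; some are absent at a start. 
- pull_b: Brass handle bar, the same as pull_a. One of five brass castings to be polished; some are absent at a start. 
- dome: Solid brass dome, 52 mm diameter with straight sides up to 24 mm, then tapering to 40 mm height, 0.16 kg. Origin: centre of its underside. One of five brass castings to be polished; some are absent at a start. 
- timer_grip (a point): Middle of the bar grip of the timer knob, on top of a fixed grey box 100 x 110 x 40 mm. Bar 44 mm long along this point's x, 14 mm wide along its y, reaching 12 mm above and below this point; directly under it a round skirt 52 mm diameter, 6 mm thick. 68 mm above the bench while the knob is up. The frame turns with the knob; z up.
- timer_press (a joint): How far the timer knob is pressed down: 0 up, 0.008 m at its stop. A spring pushes it up: 3 N at the top, 8 N at the stop.
- timer_knob (a joint): Angle of the timer knob, 0 off, growing clockwise seen from above to its stop at 1.4 rad. From 0 it is locked and turns only while it is pressed at least 6 mm, until it is about 1 rad round; it has light friction and stays where it is left.
- charcoal: Black charcoal block 120 x 70 x 35 mm, loose, a bystander. Origin: centre of its underside.
- brass_dish: Open brass dish 100 mm wide, 35 mm high, loose, a bystander, standing off the white board. Origin: centre of its underside.
- jar: Amber jar 64 mm diameter, 65 mm high, loose, a bystander. Origin: centre of its underside.
Things that resemble listed ones, but are neither listed nor needed, are in the scene too. Leave any purple look-alike of the dome alone. Leave any red look-alike of the ring_a alone.

How it is judged:
By the outcome, as a careful person would: the job done as asked, in the order asked, and still so for the second after the job is handed in, with the robot touching nothing.
Of ring_a, ring_b, pull_a, pull_b, dome only 3 to 5 are there at a start; the rules pass over those that are not, and their reading is None.
At some moment in a run one of ring_a, ring_b, pull_a, pull_b, dome may be knocked a few centimetres aside while the robot is not near it.
Once in a run the grip may slacken for a moment while it holds something.
It also fails if it takes over 210 s, if anything falls off the work surface, if the arm or the gripper's body presses on something with over 40 N, if the wrist force passes 120 N, or if a joint passes its speed limit or range.

### The arm

A 6-joint arm with a two-finger parallel gripper is mounted at the origin on the work surface. World frame = base frame: x ahead of the robot, y to its left, z up, the work surface at z = 0. Lengths are in m, angles in rad, forces in N, time in s.
With the tool pointing down it reaches from about 0.35 to 0.975 m from the base axis. Payload 4.9 kg.
Tool frame: the origin (TCP) lies at the very end of the fingers, on their centre line; the grasp point (between the pads) lies 19 mm behind it; z points along the fingers, y is the line along which they close (so a half turn about z gives the same grasp; the last joint's range is limited). The gripper opens to 85 mm and grips with 20 to 120 N. Pads are 22 mm wide; open, the fingers measure 114 mm over their backs; the gripper's body (76 mm by 85 mm) begins 54 mm behind the grasp point. The pads swing forward as they close: fully open they stand 13 mm farther back than shut.
Start: joints at [-1.242, 0.053, 1.613, -0, 1.476, -0.119], TCP at [0.271, -0.563, 0.231] pointing down, gripper open.
Joint ranges: [-3.01, 3.01], [-1.01, 2.22], [0.06, 2.58], [-1.02, 4.17], [0.09, 2.62], [-3.14, 3.14]. Speed limits (rad/s): [2.57, 2.57, 3.14, 3.14, 3.14, 3.14].

### API

Orientations are given as a unit quaternion [w, x, y, z].
In Python, from plant import monitor, vision, manip gives the robot as it stands. The module is installed in compiled form; this text tells all that it offers.
- The arm moves only by the tool arm_command, never from a script. Its argument "rows" is a list of rows, each a list of 3 entries, a list of its own where there are three numbers: the finger opening in mm, from 0 to 85.4, then the shift along the world's x, y, z in units of 30 cm (1.0 is 30 cm), then the turn, a rotation vector about the world's x, y, z in units of pi/2 rad (1.0 is pi/2 rad). In form: [[claw, [x, y, z], [wx, wy, wz]], ...]. A call has 1 to 12 rows; each row is the pose to reach, as a shift and turn from the pose commanded when the call began; what a row does not reach only later rows make up. A row lasts 1/12 s, in which the tool goes at most 41.7 mm and 7.16 degrees, less where a joint would pass 70% of its speed; a pose out of reach is approached as far as the arm can. A call with a number of a shift or a turn outside -1 to 1 is refused whole. A call with a gripper value outside its range is refused whole. The fingers move at their own pace and stop on an object; the grip force is fixed at half the most. Time passes only in rows, so rows that repeat a pose let the fingers close. It gives the time, the measured TCP pose, the force, the opening and the grip force at its end, in the units of the state.
- monitor.state(): the state, without advancing time (a new reading comes with each control period).
- vision.grab_frame(name): name is "scene" or "top" or "wrist"; returns a dict with "color" (420x560x3 uint8, red, green, blue), "z_map" (420x560 float32, m along the optical axis (not along the pixel's ray), 0 where there is no reading), "mtx" (3x3 intrinsics, pixels), "R" (3x3) and "t" (3): a world point X has camera coordinates R X + t. Camera axes: x right, y down, z forward; pixel columns grow to the right and rows downward; lengths in m; the calibration is good to about 2 mm. A picture is of the moment at which its call begins.
- manip.job_done(): hands the job in; it is judged then, once.
The state is a dict: "time": time; "joint_pos": joint angles; "joint_vel": joint speeds; "joint_efforts": joint torques, N m; "tool_pos": TCP position; "tool_rot": TCP orientation; "contact_force": force on the tool from outside, world axes, zero at the start; "ft_torque": the same for the moment, N m; "gripper_width": opening from 0.0 (shut) to 1.0 (fully open); "grasp_force": force on a finger pad.
Only numpy, scipy, OpenCV 4.12 (cv2) and the standard library are available. Lean on these libraries where they do the work, as an engineer would, in place of code of your own. Each camera call takes 0.05 s, during which the arm holds its last target. There are 200 camera calls.

## Working session

There is one attempt and no reset: what is moved stays moved. The work goes in short steps, Python scripts to look and compute and a tool call to move; the robot and the scene stay as the last step left them, time stands still between calls to the robot, and variables do not carry over. Pictures are saved under pics/ and viewed, at most 14 in all, crops included, and the job is handed in when it is done.

Besides the shell and the picture viewer there is one more tool, called after ">>>" as name([rows], argument=value, ...), one row to a line, values as JSON. arm_command: Moves the arm, as the interface text tells. Shifts and turns lie within -1 to 1; 1 stands for 30 cm of shift or pi/2 rad of turn. Its arguments: {"type":"object","properties":{"rows":{"type":"array"}},"required":["rows"]}

```bash
mkdir -p pics; cat > h.py <<'E'
import numpy as np, cv2
from plant import monitor, vision, manip
def grab(n, save=None):
    f=vision.grab_frame(n)
    if save: cv2.imwrite(f'pics/{save}.png', f['color'][:,:,::-1])
    return f
def ray(f,u,v,z):
    d=f['R'].T@np.linalg.inv(f['mtx'])@np.array([u,v,1.]); c=-f['R'].T@f['t']
    return c+d*(z-c[2])/d[2]
def cloud(f):
    h,w=f['z_map'].shape; u,v=np.meshgrid(np.arange(w),np.arange(h))
    p=np.stack([u,v,np.ones_like(u)],-1)@np.linalg.inv(f['mtx']).T*f['z_map'][...,None]
    return (p-f['t'])@f['R']
E
python3 - <<'E'
from h import *
for n in ('top','scene'):
    f=grab(n,n+'1'); print(n,-f['R'].T@f['t'],f['mtx'][0,0],f['R'].round(2).tolist())
    np.savez(f'{n}1.npz',**f)
s=monitor.state();print({k:np.round(v,3) for k,v in s.items()})
E
```

```text
top [0.48745732 0.01116492 1.32844235] 403.4482638382592 [[-0.01, -1.0, -0.0], [-0.99, 0.01, -0.11], [0.11, 0.0, -0.99]]
scene [ 1.23575277 -0.12620282  0.93180075] 448.16310963291187 [[0.21, 0.98, 0.01], [0.77, -0.16, -0.62], [-0.6, 0.13, -0.79]]
{'time': np.float64(0.1), 'joint_pos': array([-1.242,  0.053,  1.614,  0.   ,  1.476, -0.119]), 'joint_vel': array([ 0.   , -0.002, -0.002, -0.001, -0.002,  0.002]), 'joint_efforts': array([ 1.0000e-03, -3.9490e+01, -3.7136e+01, -0.0000e+00,  4.0000e-03,
        0.0000e+00]), 'tool_pos': array([ 0.27 , -0.563,  0.23 ]), 'tool_rot': array([-0.001,  0.975,  0.222, -0.   ]), 'contact_force': array([ 0.487, -0.201,  0.082]), 'ft_torque': array([-0.03 , -0.024,  0.041]), 'grasp_force': np.float64(0.0), 'gripper_width': np.float64(0.998)}
```

View pics/top1.png

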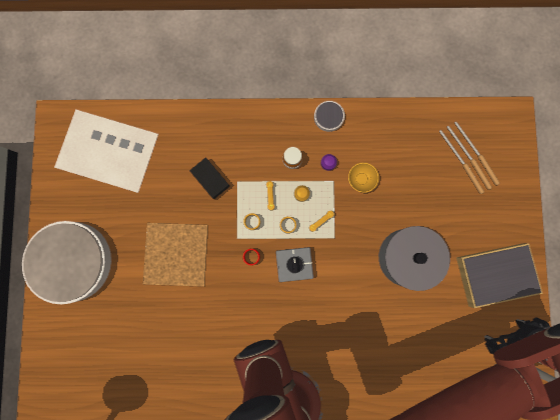

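View pics/scene1.png

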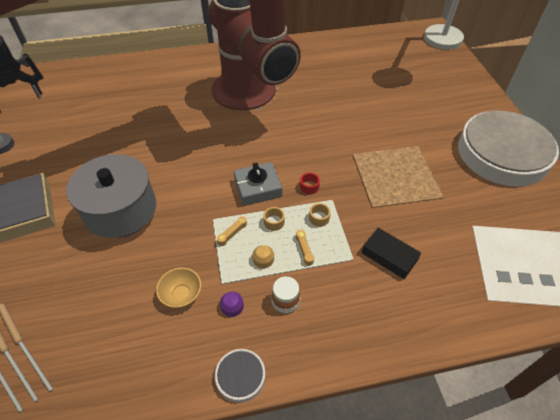

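Top view: the tumbler with its lid is at (417,258) with the knob at (420,258), the mat at (176,255) and the timer at (295,264). On the board there are rings at (253,222) and (290,225), pulls at (271,195) and (322,221), and the dome at (302,194). Not to be touched: red ring (253,257), purple dome (329,162), brass dish (364,178), jar (293,157), charcoal (210,178).

```bash
cat >> h.py <<'E'
def brass(f):
    hsv=cv2.cvtColor(f['color'],cv2.COLOR_RGB2HSV)
    return hsv
def pc(P,m):  # summary of masked cloud
    p=P[m]; zt=np.percentile(p[:,2],95); t=p[p[:,2]>zt-.006]
    (c,wh,a)=cv2.minAreaRect((t[:,:2]*1000).astype(np.float32))
    return zt,np.array(c)/1000,wh,a
E
python3 - <<'E'
from h import *
for n in ('top','scene'):
    f=dict(np.load(f'{n}1.npz')); P=cloud(f); hsv=cv2.cvtColor(f['color'],cv2.COLOR_RGB2HSV)
    h,s,v=hsv[...,0],hsv[...,1],hsv[...,2]
    x,y,z=P[...,0],P[...,1],P[...,2]
    box=(x>.4)&(x<.85)&(abs(y)<.3)
    print(n,'valid',(f['z_map']>0).mean())
    # board: white
    def rep(name,m,amin=40):
        k,l,st,ct=cv2.connectedComponentsWithStats(m.astype(np.uint8))
        for i in range(1,k):
            if st[i,4]<amin: continue
            zt,c,wh,a=pc(P,l==i); print(name,ct[i].round(0),st[i,4],'z',round(float(zt),3),'c',c.round(3),'wh',np.round(wh),round(a))
    rep('board',(s<70)&(v>150)&box&(z<.02),300)
    rep('tall',box&(z>.014),60)
    rep('lid',(z>.10)&(z<.2)&(x>.2)&(x<.7)&(y<-.25)&(y>-.6),60)
    rep('knob',(z>.145)&(z<.2)&(x>.25)&(x<.7)&(y<-.25)&(y>-.6),30)
    rep('timer',(z>.060)&(z<.1)&(x>.3)&(x<.6)&(abs(y)<.15),10)
    rep('mat',(z>.003)&(z<.012)&(y>.2)&(y<.55)&(x>.25)&(x<.65),300)
# triangulation of brass blobs & knob
f,g=[dict(np.load(f'{n}1.npz')) for n in ('top','scene')]
big=[cv2.resize(a['color'][r[0]:r[1],r[2]:r[3]],None,fx=4,fy=4,interpolation=cv2.INTER_CUBIC) for a,r in((f,(170,290,225,345)),)]
cv2.imwrite('pics/crop1.png',big[0][...,::-1])
E
```

```text
top valid 0.9957142857142857
board [285. 209.] 4230 z 0.009 c [ 0.616 -0.002] wh [321. 189.] 90
tall [292. 157.] 335 z 0.069 c [ 0.649 -0.02 ] wh [ 51. 324.] 88
tall [328. 162.] 198 z 0.04 c [ 0.642 -0.064] wh [ 38. 341.] 58
tall [209. 178.] 791 z 0.039 c [0.616 0.162] wh [390.  70.] 40
tall [363. 176.] 405 z 0.037 c [ 0.636 -0.129] wh [ 96. 396.] 33
tall [270. 195.] 169 z 0.031 c [0.661 0.049] wh [93. 20.] 2
tall [301. 193.] 204 z 0.046 c [ 0.585 -0.027] wh [ 36. 209.] 71
tall [321. 221.] 173 z 0.031 c [ 0.576 -0.116] wh [21. 93.] 37
tall [251. 221.] 94 z 0.04 c [0.576 0.109] wh [50. 50.] 46
tall [287. 224.] 86 z 0.041 c [ 0.539 -0.009] wh [99. 52.] 6
tall [294. 263.] 977 z 0.079 c [ 0.456 -0.017] wh [82. 24.] 25
tall [383. 258.] 191 z 0.133 c [ 0.457 -0.296] wh [67.  8.] 0
tall [250. 257.] 78 z 0.036 c [0.461 0.111] wh [48. 50.] 90
lid [416. 258.] 3338 z 0.136 c [ 0.458 -0.386] wh [187. 186.] 44
knob [420. 258.] 117 z 0.168 c [ 0.458 -0.385] wh [30. 29.] 60
timer [294. 265.] 68 z 0.083 c [ 0.437 -0.026] wh [12. 43.] 90
mat [175. 254.] 3234 z 0.01 c [0.474 0.357] wh [211. 211.] 89
s
[... 390 characters left out ...]
 [51. 53.] 82
tall [232. 230.] 329 z 0.03 c [ 0.577 -0.115] wh [26. 96.] 39
tall [391. 251.] 1479 z 0.039 c [0.72 0.25] wh [121.  74.] 39
tall [305. 246.] 312 z 0.031 c [0.661 0.051] wh [95. 23.] 2
tall [263. 255.] 388 z 0.046 c [ 0.669 -0.053] wh [38. 38.] 9
tall [178. 285.] 863 z 0.037 c [ 0.717 -0.252] wh [96. 99.] 88
tall [286. 294.] 832 z 0.068 c [ 0.785 -0.023] wh [55. 55.] 28
tall [231. 302.] 436 z 0.041 c [ 0.773 -0.143] wh [36. 37.] 16
lid [109. 187.] 4321 z 0.14 c [ 0.462 -0.381] wh [176. 182.] 68
knob [104. 175.] 198 z 0.168 c [ 0.461 -0.385] wh [30. 32.] 83
timer [257. 170.] 105 z 0.084 c [ 0.439 -0.025] wh [44. 14.] 5
mat [404. 173.] 5397 z 0.011 c [0.453 0.387] wh [396. 326.] 1
```

View pics/crop1.png

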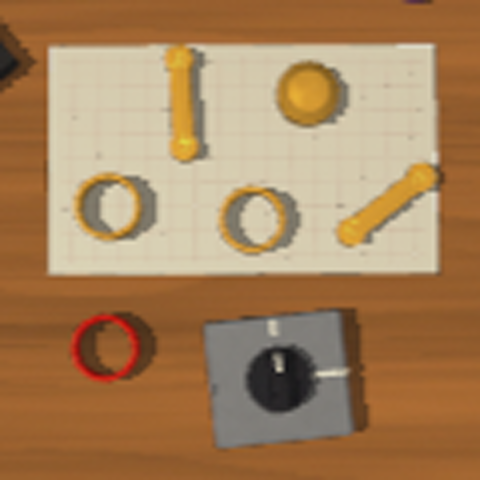

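Heights and positions from the two views agree. The five brass castings to take are the rings at (253,222) and (290,225), the pulls at (271,195) and (322,221), and the dome at (302,194). All are brass and on the white board, and the crop confirms it; the red ring and the dish lie off the board. I'll move to the lid knob now.

>>> arm_command([
  [85, [0.63, 0.593, 0.067], [0, 0, 0.716]],
  [85, [0.63, 0.593, 0.067], [0, 0, 0.716]],
  [85, [0.63, 0.593, 0.067], [0, 0, 0.716]],
  [85, [0.63, 0.593, 0.067], [0, 0, 0.716]],
  [85, [0.63, 0.593, 0.067], [0, 0, 0.716]],
  [85, [0.63, 0.593, 0.067], [0, 0, 0.716]],
  [85, [0.63, 0.593, 0.067], [0, 0, 0.716]],
  [85, [0.63, 0.593, 0.067], [0, 0, 0.716]],
  [85, [0.63, 0.593, 0.067], [0, 0, 0.716]],
  [85, [0.63, 0.593, 0.067], [0, 0, 0.716]],
  [85, [0.63, 0.593, 0.067], [0, 0, 0.716]],
  [85, [0.63, 0.593, 0.067], [0, 0, 0.716]],
])

```text
time: 1.1
tool_pos: [0.4593, -0.3855, 0.251]
tool_rot: [-0.0, 0.708, 0.707, 0.0]
contact_force: [0.3, -0.1, -0.1]
gripper_width: 0.997
grasp_force: 0.0
```

```bash
python3 - <<'E'
from h import *
f=dict(np.load('top1.npz')); g=dict(np.load('scene1.npz'))
for n,a in (('top',f),('scene',g)):
    P=cloud(a);hsv=cv2.cvtColor(a['color'],cv2.COLOR_RGB2HSV);h,s,v=cv2.split(hsv)
    if n=='top':print('colors mat',hsv[255,176],'wood',hsv[320,176])
    m=((h>10)&(h<22)&(s<165)&(v>120)&(abs(P[...,0]-.47)<.16)&(abs(P[...,1]-.36)<.16)&(P[...,2]<.03)).astype(np.uint8)
    m=cv2.morphologyEx(cv2.morphologyEx(m,cv2.MORPH_CLOSE,np.ones((5,5))),cv2.MORPH_OPEN,np.ones((9,9)))
    c=max(cv2.findContours(m,0,2)[0],key=cv2.contourArea)
    q=np.array([ray(a,*p[0],.006)[:2] for p in c])
    print(n,[np.round(t,4) for t in cv2.minAreaRect((q*1000).astype(np.float32))])
s=monitor.state();print(s['tool_pos'],s['tool_rot'],s['joint_pos'],s['contact_force'])
E
```

```text
colors mat [ 16 147 189] wood [ 14 176 158]
top [array([472.2914, 358.6995]), array([201.8423, 200.2796]), np.float64(87.6039)]
scene [array([471.8981, 358.3493]), array([322.8396, 321.6483]), np.float64(0.0506)]
[ 0.45933341 -0.38549744  0.25100787] [-3.45547159e-04  7.07566976e-01  7.06646202e-01  1.24027033e-05] [-8.22276362e-01 -1.74379944e-02  1.65109982e+00 -2.42212724e-07
  1.50862237e+00 -8.20974175e-01] [ 0.32396921 -0.05293813 -0.12244101]
```

>>> arm_command([
  [85, [0, 0, -0.2], [0, 0, 0]],
  [85, [0, 0, -0.3], [0, 0, 0]],
  [85, [0, 0, -0.35], [0, 0, 0]],
  [85, [0, 0, -0.375], [0, 0, 0]],
  [85, [0, 0, -0.375], [0, 0, 0]],
  [20, [0, 0, -0.375], [0, 0, 0]],
  [20, [0, 0, -0.375], [0, 0, 0]],
  [20, [0, 0, -0.375], [0, 0, 0]],
  [20, [0, 0, -0.375], [0, 0, 0]],
  [20, [0, 0, -0.375], [0, 0, 0]],
  [20, [0, 0, -0.375], [0, 0, 0]],
  [20, [0, 0, -0.375], [0, 0, 0]],
])

```text
time: 2.1
tool_pos: [0.4605, -0.3864, 0.1412]
tool_rot: [0.002, 0.707, 0.708, -0.0]
contact_force: [-0.8, -0.9, 6.1]
gripper_width: 0.353
grasp_force: 60.1
```

>>> arm_command([
  [20, [0, 0, 0], [0, 0, 0]],
  [20, [0, 0, 0], [0, 0, 0]],
  [20, [0, 0, 0], [0, 0, 0]],
  [20, [0, 0, 0], [0, 0, 0]],
])

```text
time: 2.43
tool_pos: [0.4605, -0.3864, 0.1412]
tool_rot: [0.002, 0.707, 0.708, -0.0]
contact_force: [0.1, 0.1, 5.8]
gripper_width: 0.354
grasp_force: 60.1
```

>>> arm_command([
  [20, [0, 0, 0.03], [0, 0, 0]],
  [20, [0, 0, 0.06], [0, 0, 0]],
  [20, [0, 0, 0.1], [0, 0, 0]],
  [20, [0, 0, 0.15], [0, 0, 0]],
  [20, [0, 0, 0.2], [0, 0, 0]],
  [20, [0, 0, 0.25], [0, 0, 0]],
  [20, [0, 0, 0.3], [0, 0, 0]],
  [20, [0, 0, 0.34], [0, 0, 0]],
  [20, [0, 0, 0.36], [0, 0, 0]],
  [20, [0, 0, 0.36], [0, 0, 0]],
])

```text
time: 3.27
tool_pos: [0.4602, -0.3861, 0.2494]
tool_rot: [0.002, 0.707, 0.708, -0.0]
contact_force: [-0.2, 0.2, -1.3]
gripper_width: 0.353
grasp_force: 59.6
```

>>> arm_command([
  [20, [0, 0.03, 0], [0, 0, 0]],
  [20, [0, 0.08, 0], [0, 0, 0]],
  [20, [0, 0.15, 0], [0, 0, 0]],
  [20, [0, 0.23, 0], [0, 0, 0]],
  [20, [0, 0.32, 0], [0, 0, 0]],
  [20, [0, 0.41, 0], [0, 0, 0]],
  [20, [0, 0.5, 0], [0, 0, 0]],
  [20, [0, 0.59, 0], [0, 0, 0]],
  [20, [0, 0.68, 0], [0, 0, 0]],
  [20, [0, 0.77, 0], [0, 0, 0]],
  [20, [0, 0.86, 0], [0, 0, 0]],
  [20, [0, 0.95, 0], [0, 0, 0]],
])

```text
time: 4.27
tool_pos: [0.4582, -0.0978, 0.2453]
tool_rot: [-0.001, 0.706, 0.708, -0.0]
contact_force: [1.0, -0.1, -2.6]
gripper_width: 0.354
grasp_force: 61.2
```

>>> arm_command([
  [20, [0, 0.09, 0], [0, 0, 0]],
  [20, [0, 0.18, 0], [0, 0, 0]],
  [20, [0, 0.27, 0], [0, 0, 0]],
  [20, [0, 0.36, 0], [0, 0, 0]],
  [20, [0, 0.45, 0], [0, 0, 0]],
  [20, [0, 0.54, 0], [0, 0, 0]],
  [20, [0, 0.63, 0], [0, 0, 0]],
  [20, [0, 0.72, 0], [0, 0, 0]],
  [20, [0, 0.79, 0], [0, 0, 0]],
  [20, [0, 0.85, 0], [0, 0, 0]],
  [20, [0, 0.9, 0], [0, 0, 0]],
  [20, [0, 0.9, 0], [0, 0, 0]],
])

```text
time: 5.27
tool_pos: [0.4576, 0.1723, 0.2454]
tool_rot: [-0.001, 0.705, 0.709, -0.001]
contact_force: [-0.6, 0.0, -2.6]
gripper_width: 0.352
grasp_force: 61.3
```

>>> arm_command([
  [20, [0.01, 0.09, 0], [0, 0, 0]],
  [20, [0.02, 0.18, 0], [0, 0, 0]],
  [20, [0.03, 0.27, 0], [0, 0, 0]],
  [20, [0.04, 0.36, 0], [0, 0, 0]],
  [20, [0.048, 0.45, 0], [0, 0, 0]],
  [20, [0.048, 0.52, 0], [0, 0, 0]],
  [20, [0.048, 0.58, 0], [0, 0, 0]],
  [20, [0.048, 0.62, 0], [0, 0, 0]],
  [20, [0.048, 0.62, 0], [0, 0, 0]],
  [20, [0.048, 0.62, 0], [0, 0, 0]],
])

```text
time: 6.1
tool_pos: [0.4734, 0.3551, 0.2462]
tool_rot: [0.0, 0.706, 0.708, -0.001]
contact_force: [-1.0, -0.1, -1.9]
gripper_width: 0.358
grasp_force: 61.5
```

>>> arm_command([
  [20, [0, 0, -0.07], [0, 0, 0]],
  [20, [0, 0, -0.14], [0, 0, 0]],
  [20, [0, 0, -0.21], [0, 0, 0]],
  [20, [0, 0, -0.28], [0, 0, 0]],
  [20, [0, 0, -0.35], [0, 0, 0]],
  [20, [0, 0, -0.42], [0, 0, 0]],
  [20, [0, 0, -0.49], [0, 0, 0]],
  [20, [0, 0, -0.54], [0, 0, 0]],
  [20, [0, 0, -0.58], [0, 0, 0]],
  [20, [0, 0, -0.6], [0, 0, 0]],
  [20, [0, 0, -0.6], [0, 0, 0]],
])

```text
time: 7.02
tool_pos: [0.4732, 0.3543, 0.0654]
tool_rot: [-0.0, 0.707, 0.707, -0.001]
contact_force: [-0.9, 0.1, -2.7]
gripper_width: 0.355
grasp_force: 61.5
```

```bash
python3 - <<'E'
from h import *
f=grab('scene','s2'); P=cloud(f); x,y,z=P[...,0],P[...,1],P[...,2]
m=(abs(x-.472)<.15)&(abs(y-.358)<.15)&(z>.03)&(z<.09)
print(np.histogram(z[m],12)); 
s=monitor.state();print(s['tool_pos'],s['joint_pos'])
E
```

```text
(array([  10,  239, 1541,  531,   10,    6,   10,   10,   12,   14,   19,
         24]), array([0.04805721, 0.05154736, 0.05503752, 0.05852767, 0.06201783,
       0.06550798, 0.06899814, 0.07248829, 0.07597844, 0.0794686 ,
       0.08295875, 0.08644891, 0.08993906]))
[0.47396141 0.35493589 0.06672683] [ 5.17214371e-01  1.32650177e-01  1.81688399e+00 -1.73549001e-04
  1.19284542e+00  5.16201199e-01]
```

View pics/s2.png

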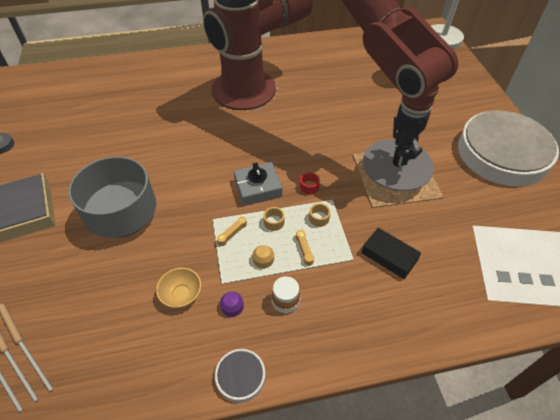

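The lid is level over the mat at (398,167), the bowl is open and the castings haven't moved. I'll lower it and release.

>>> arm_command([
  [20, [-0.004, 0.01, -0.04], [0, 0, 0]],
  [20, [-0.004, 0.01, -0.07], [0, 0, 0]],
  [20, [-0.004, 0.01, -0.09], [0, 0, 0]],
  [20, [-0.004, 0.01, -0.105], [0, 0, 0]],
  [20, [-0.004, 0.01, -0.115], [0, 0, 0]],
  [20, [-0.004, 0.01, -0.12], [0, 0, 0]],
  [20, [-0.004, 0.01, -0.12], [0, 0, 0]],
])

```text
time: 7.65
tool_pos: [0.4728, 0.3585, 0.0307]
tool_rot: [-0.0, 0.706, 0.708, -0.0]
contact_force: [0.2, 1.1, -2.5]
gripper_width: 0.355
grasp_force: 61.6
```

>>> arm_command([
  [20, [0, 0, -0.004], [0, 0, 0]],
  [20, [0, 0, -0.008], [0, 0, 0]],
  [20, [0, 0, -0.012], [0, 0, 0]],
  [20, [0, 0, -0.012], [0, 0, 0]],
])

```text
time: 7.98
tool_pos: [0.4735, 0.359, 0.0302]
tool_rot: [0.0, 0.706, 0.708, 0.0]
contact_force: [-5.8, -4.3, 11.3]
gripper_width: 0.354
grasp_force: 63.0
```

>>> arm_command([
  [85, [0, 0, 0.005], [0, 0, 0]],
  [85, [0, 0, 0.005], [0, 0, 0]],
  [85, [0, 0, 0.005], [0, 0, 0]],
  [85, [0, 0, 0.005], [0, 0, 0]],
  [85, [0, 0, 0.005], [0, 0, 0]],
  [85, [0, 0, 0.005], [0, 0, 0]],
  [85, [0, 0, 0.1], [0, 0, 0]],
  [85, [0, 0, 0.22], [0, 0, 0]],
  [85, [0, 0, 0.34], [0, 0, 0]],
  [85, [0, 0, 0.46], [0, 0, 0]],
  [85, [0, 0, 0.5], [0, 0, 0]],
  [85, [0, 0, 0.5], [0, 0, 0]],
])

```text
time: 8.98
tool_pos: [0.4753, 0.36, 0.1827]
tool_rot: [0.001, 0.706, 0.708, 0.005]
contact_force: [0.7, -0.6, 0.1]
gripper_width: 0.991
grasp_force: 0.0
```

```bash
cat >> h.py <<'E'
def look(n='scene',save=None):
    f=grab(n,save);P=cloud(f);x,y,z=P[...,0],P[...,1],P[...,2]
    s=monitor.state();print('tcp',s['tool_pos'].round(4),'t',round(float(s['time']),1),'w',round(float(s['gripper_width']),3))
    h,sa,v=cv2.split(cv2.cvtColor(f['color'],cv2.COLOR_RGB2HSV))
    m=(h>14)&(h<28)&(sa>150)&(v>90)&(z>.012)&(z<.06)&(x>.5)&(x<.73)&(abs(y)<.2)
    k,l,st,ct=cv2.connectedComponentsWithStats(m.astype(np.uint8))
    for i in range(1,k):
        if st[i,4]>60:
            zt,c,wh,a=pc(P,l==i);print(ct[i].round(),'z',round(float(zt),3),'c',c.round(3),'wh',np.round(wh),round(a,1))
    return f,P
E
python3 - <<'E'
from h import *
f,P=look();x,y,z=P[...,0],P[...,1],P[...,2]
m=(abs(x-.472)<.15)&(abs(y-.358)<.15)
print('plate',pc(P,m&(z>.015)&(z<.03)),'knob',pc(P,m&(z>.045)&(z<.065)))
p=P[m&(z>.014)&(z<.03)];A=np.c_[p[:,:2],np.ones(len(p))];print(np.linalg.lstsq(A,p[:,2],rcond=None)[0])
E
```

```text
tcp [0.4738 0.3592 0.1793] t 9.0 w 0.994
plate (np.float64(0.025476064187326834), array([0.47403964, 0.35933539]), (186.91139221191406, 189.32192993164062), 68.34363555908203) knob (np.float64(0.058626358046514296), array([0.47443613, 0.35982959]), (30.23733901977539, 29.972867965698242), 70.14891052246094)
[-0.0019626   0.00241341  0.02233987]
```

>>> arm_command([
  [85, [0.05, -0.12, 0], [0, 0, 0]],
  [85, [0.1, -0.24, 0], [0, 0, 0]],
  [85, [0.15, -0.36, 0], [0, 0, 0]],
  [85, [0.2, -0.48, 0], [0, 0, 0]],
  [85, [0.25, -0.6, 0], [0, 0, 0]],
  [85, [0.3, -0.72, 0], [0, 0, 0]],
  [85, [0.343, -0.83, 0], [0, 0, 0]],
  [85, [0.343, -0.83, 0], [0, 0, 0]],
  [85, [0.343, -0.83, 0], [0, 0, 0]],
  [85, [0.343, -0.83, 0], [0, 0, 0]],
])

```text
time: 9.87
tool_pos: [0.5744, 0.1097, 0.1747]
tool_rot: [-0.002, 0.707, 0.708, -0.001]
contact_force: [0.6, 1.0, -0.2]
gripper_width: 0.993
grasp_force: 0.0
```

```bash
sed -i 's/(h>14)&(h<28)&(sa>150)&(v>90)/(sa>110)/' h.py; python3 - <<'E'
from h import *
look(); look('top'); f,P=look('wrist','w1'); print(-f['R'].T@f['t'])
print(monitor.state()['tool_rot'])
E
```

```text
tcp [0.5745 0.1103 0.1753] t 9.9 w 0.996
[319. 214.] z 0.04 c [0.577 0.11 ] wh [48. 50.] 74.6
[263. 227.] z 0.038 c [ 0.573 -0.008] wh [50. 69.] 57.6
[304. 247.] z 0.031 c [0.661 0.05 ] wh [93. 20.] 3.0
[263. 256.] z 0.046 c [ 0.669 -0.052] wh [38. 35.] 57.6
tcp [0.5746 0.1107 0.1758] t 10.0 w 0.994
[270. 195.] z 0.031 c [0.661 0.049] wh [92. 20.] 2.3
[301. 193.] z 0.045 c [ 0.668 -0.054] wh [38. 33.] 73.5
[301. 216.] z 0.039 c [ 0.595 -0.037] wh [ 50. 139.] 44.6
tcp [0.5748 0.1109 0.1763] t 10.0 w 0.996
[287. 195.] z 0.038 c [0.576 0.107] wh [53. 52.] 89.1
[372. 249.] z 0.028 c [0.661 0.047] wh [95. 23.] 3.5
[291. 320.] z 0.038 c [ 0.564 -0.007] wh [52. 53.] 1.6
[369. 336.] z 0.044 c [ 0.667 -0.054] wh [38. 36.] 15.3
[0.57505325 0.1893804  0.31869673]
[-6.29420614e-04  7.05829636e-01  7.08381148e-01 -5.27205550e-04]
```

View pics/w1.png

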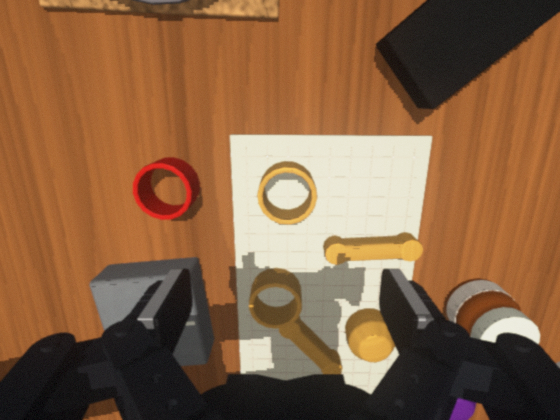

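>>> arm_command([
  [85, [0.006, -0.005, -0.1], [0, 0, 0]],
  [85, [0.006, -0.005, -0.2], [0, 0, 0]],
  [85, [0.006, -0.005, -0.3], [0, 0, 0]],
  [85, [0.006, -0.005, -0.4], [0, 0, 0]],
  [85, [0.006, -0.005, -0.45], [0, 0, 0]],
  [85, [0.006, -0.005, -0.5], [0, 0, 0]],
  [85, [0.006, -0.005, -0.53], [0, 0, 0]],
  [85, [0.006, -0.005, -0.545], [0, 0, 0]],
  [85, [0.006, -0.005, -0.545], [0, 0, 0]],
  [85, [0.006, -0.005, -0.545], [0, 0, 0]],
])

```text
time: 10.85
tool_pos: [0.578, 0.1085, 0.0146]
tool_rot: [0.0, 0.706, 0.708, 0.0]
contact_force: [0.1, 0.5, -0.4]
gripper_width: 0.997
grasp_force: 0.0
```

>>> arm_command([
  [40, [0, 0, 0], [0, 0, 0]],
  [40, [0, 0, 0], [0, 0, 0]],
  [40, [0, 0, 0], [0, 0, 0]],
  [40, [0, 0, 0], [0, 0, 0]],
  [40, [0, 0, 0], [0, 0, 0]],
  [40, [0, 0, 0], [0, 0, 0]],
  [40, [0, 0, 0], [0, 0, 0]],
  [40, [0, 0, 0], [0, 0, 0]],
])

```text
time: 11.52
tool_pos: [0.5787, 0.1081, 0.0153]
tool_rot: [0.001, 0.707, 0.708, 0.001]
contact_force: [-0.0, 0.4, 5.9]
gripper_width: 0.6
grasp_force: 64.3
```

>>> arm_command([
  [40, [0, 0, 0.05], [0, 0, 0]],
  [40, [0, 0, 0.12], [0, 0, 0]],
  [40, [0, 0, 0.2], [0, 0, 0]],
  [40, [0, 0, 0.3], [0, 0, 0]],
  [40, [0, 0, 0.4], [0, 0, 0]],
  [40, [0, 0, 0.5], [0, 0, 0]],
  [40, [0, 0, 0.58], [0, 0, 0]],
  [40, [0, 0, 0.58], [0, 0, 0]],
])

```text
time: 12.18
tool_pos: [0.5805, 0.1082, 0.1942]
tool_rot: [0.003, 0.707, 0.708, 0.004]
contact_force: [1.1, -0.1, -0.9]
gripper_width: 0.6
grasp_force: 63.7
```

>>> arm_command([
  [40, [-0.02, -0.08, 0], [0, 0, 0]],
  [40, [-0.05, -0.16, 0], [0, 0, 0]],
  [40, [-0.07, -0.24, 0], [0, 0, 0]],
  [40, [-0.1, -0.34, 0], [0, 0, 0]],
  [40, [-0.13, -0.44, 0], [0, 0, 0]],
  [40, [-0.16, -0.54, 0], [0, 0, 0]],
  [40, [-0.19, -0.64, 0], [0, 0, 0]],
  [40, [-0.21, -0.72, 0], [0, 0, 0]],
  [40, [-0.23, -0.8, 0], [0, 0, 0]],
  [40, [-0.23, -0.8, 0], [0, 0, 0]],
])

```text
time: 13.02
tool_pos: [0.5066, -0.1351, 0.1857]
tool_rot: [-0.001, 0.708, 0.706, -0.001]
contact_force: [0.3, -0.3, -1.4]
gripper_width: 0.599
grasp_force: 63.5
```

```bash
python3 - <<'E'
from h import *
for n in('scene','top'):
    f,P=look(n,n+'3');x,y,z=P[...,0],P[...,1],P[...,2]
    m=(abs(x-.459)<.12)&(abs(y+.385)<.12)&(z>.12)&(z<.134)
    q=(P[m][:,:2]*1000).astype(np.float32);c=cv2.convexHull(q)[:,0]
    A=np.c_[2*c,np.ones(len(c))];s=np.linalg.lstsq(A,(c**2).sum(1),rcond=None)[0];print('bowl',s[:2],np.sqrt(s[2]+s[0]**2+s[1]**2),cv2.minEnclosingCircle(q))
E
```

```text
tcp [ 0.5071 -0.1333  0.1858] t 13.1 w 0.599
[263. 227.] z 0.038 c [ 0.579 -0.045] wh [ 55. 134.] 18.1
[304. 247.] z 0.031 c [0.663 0.05 ] wh [92. 20.] 3.3
[263. 256.] z 0.046 c [ 0.671 -0.052] wh [37. 36.] 79.0
bowl [ 458.41035273 -384.51088143] 92.1921562454713 ((458.1138610839844, -384.302978515625), 94.04878997802734)
tcp [ 0.5075 -0.1322  0.186 ] t 13.1 w 0.602
[270. 195.] z 0.031 c [0.661 0.05 ] wh [93. 20.] 2.4
[301. 193.] z 0.045 c [ 0.667 -0.053] wh [34. 37.] 44.3
[300. 216.] z 0.038 c [ 0.587 -0.024] wh [ 51. 110.] 51.2
bowl [ 457.42562398 -386.16781764] 91.47242773745155 ((457.7669372558594, -386.4114685058594), 92.3768081665039)
```

View pics/scene3.png

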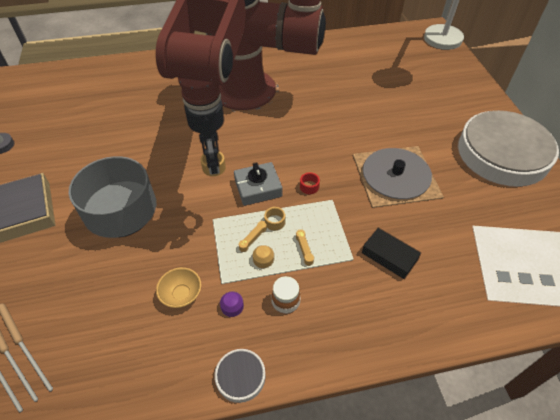

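The picture shows the ring held at (213,160), the lid flat on the mat at (397,172), and pull 2 knocked against the remaining ring (ends (244,244) and (266,224)). Next, this ring goes into the bowl.

>>> arm_command([
  [40, [-0.03, -0.09, 0], [0, 0, 0]],
  [40, [-0.06, -0.19, 0], [0, 0, 0]],
  [40, [-0.09, -0.29, 0], [0, 0, 0]],
  [40, [-0.12, -0.39, 0], [0, 0, 0]],
  [40, [-0.15, -0.49, 0], [0, 0, 0]],
  [40, [-0.18, -0.59, 0], [0, 0, 0]],
  [40, [-0.2, -0.67, 0], [0, 0, 0]],
  [40, [-0.213, -0.723, 0], [0, 0, 0]],
  [40, [-0.213, -0.723, 0], [0, 0, 0]],
  [40, [-0.213, -0.723, 0], [0, 0, 0]],
  [40, [-0.213, -0.723, 0], [0, 0, 0]],
])

```text
time: 14.03
tool_pos: [0.445, -0.3474, 0.1869]
tool_rot: [-0.001, 0.706, 0.708, 0.0]
contact_force: [0.8, 0.4, -2.0]
gripper_width: 0.604
grasp_force: 63.5
```

>>> arm_command([
  [40, [0, 0, -0.08], [0, 0, 0]],
  [40, [0, 0, -0.16], [0, 0, 0]],
  [40, [0, 0, -0.24], [0, 0, 0]],
  [40, [0, 0, -0.32], [0, 0, 0]],
  [40, [0, 0, -0.38], [0, 0, 0]],
  [40, [0, 0, -0.42], [0, 0, 0]],
  [40, [0, 0, -0.42], [0, 0, 0]],
  [40, [0, 0, -0.42], [0, 0, 0]],
])

```text
time: 14.7
tool_pos: [0.4463, -0.3475, 0.0615]
tool_rot: [0.001, 0.706, 0.708, 0.001]
contact_force: [2.8, -1.2, -0.7]
gripper_width: 0.594
grasp_force: 72.4
```

Release by opening to 66 mm, rise, then go to above the dome (0.668, −0.053) for a look.

>>> arm_command([
  [66, [0, 0, 0], [0, 0, 0]],
  [66, [0, 0, 0], [0, 0, 0]],
  [66, [0, 0, 0], [0, 0, 0]],
  [66, [0, 0, 0], [0, 0, 0]],
  [66, [0, 0, 0.1], [0, 0, 0]],
  [66, [0, 0, 0.2], [0, 0, 0]],
  [66, [0, 0, 0.3], [0, 0, 0]],
  [66, [0, 0, 0.4], [0, 0, 0]],
  [66, [0, 0, 0.42], [0, 0, 0]],
])

```text
time: 15.45
tool_pos: [0.4474, -0.3499, 0.1951]
tool_rot: [0.005, 0.706, 0.708, -0.0]
contact_force: [2.0, -0.7, 0.5]
gripper_width: 0.776
grasp_force: 0.0
```

>>> arm_command([
  [85, [0.09, 0.1, 0], [0, 0, 0.07]],
  [85, [0.18, 0.2, 0], [0, 0, 0.14]],
  [85, [0.26, 0.3, 0], [0, 0, 0.21]],
  [85, [0.34, 0.4, 0], [0, 0, 0.28]],
  [85, [0.42, 0.5, 0], [0, 0, 0.35]],
  [85, [0.5, 0.6, 0], [0, 0, 0.42]],
  [85, [0.57, 0.7, 0], [0, 0, 0.49]],
  [85, [0.64, 0.8, 0], [0, 0, 0.56]],
  [85, [0.7, 0.9, 0], [0, 0, 0.63]],
  [85, [0.743, 0.98, 0], [0, 0, 0.7]],
  [85, [0.743, 0.98, 0], [0, 0, 0.77]],
  [85, [0.743, 0.98, 0], [0, 0, 0.84]],
])

```text
time: 16.45
tool_pos: [0.6678, -0.0516, 0.1872]
tool_rot: [-0.0, 0.12, 0.993, 0.0]
contact_force: [-0.3, -0.5, 0.2]
gripper_width: 0.993
grasp_force: 0.0
```

>>> arm_command([
  [85, [0, 0, 0], [0, 0, 0.08]],
  [85, [0, 0, 0], [0, 0, 0.16]],
  [85, [0, 0, 0], [0, 0, 0.16]],
  [85, [0, 0, 0], [0, 0, 0.16]],
])

```text
time: 16.78
tool_pos: [0.6672, -0.0539, 0.1875]
tool_rot: [-0.0, 0.0, 1.0, 0.0]
contact_force: [-0.7, -0.3, 1.2]
gripper_width: 0.992
grasp_force: 0.0
```

```bash
python3 - <<'E'
from h import *
look();look('wrist')
f,P=look('top','t4');x,y,z=P[...,0],P[...,1],P[...,2]
m=(np.hypot(x-.458,y+.385)<.08)&(z>.045)&(z<.12);print('in bowl',m.sum(),pc(P,m))
print(monitor.state()['tool_rot'])
E
```

```text
tcp [ 0.6673 -0.0541  0.1876] t 16.8 w 0.997
[263. 227.] z 0.038 c [ 0.565 -0.005] wh [54. 49.] 3.9
[304. 247.] z 0.031 c [0.662 0.05 ] wh [94. 20.] 3.7
[263. 256.] z 0.046 c [ 0.669 -0.052] wh [37. 37.] 89.5
tcp [ 0.6673 -0.0543  0.1877] t 16.9 w 0.996
[301.  95.] z 0.038 c [ 0.564 -0.009] wh [53. 51.] 89.9
[391. 176.] z 0.028 c [0.661 0.046] wh [95. 23.] 3.3
[284. 185.] z 0.044 c [ 0.667 -0.057] wh [38. 38.] 27.3
tcp [ 0.6674 -0.0545  0.1877] t 16.9 w 0.995
[270. 195.] z 0.031 c [0.661 0.049] wh [93. 20.] 2.4
[301. 195.] z 0.046 c [ 0.66  -0.051] wh [35. 25.] 68.8
in bowl 132 (np.float64(0.06895594476581804), array([ 0.44765399, -0.34609521]), (52.07017135620117, 51.18195724487305), 47.321311950683594)
[-1.15746681e-04 -8.93157446e-05  9.99999989e-01  2.40448661e-05]
```

>>> arm_command([
  [85, [0.003, 0.003, -0.1], [0, 0, 0]],
  [85, [0.003, 0.003, -0.2], [0, 0, 0]],
  [85, [0.003, 0.003, -0.3], [0, 0, 0]],
  [85, [0.003, 0.003, -0.4], [0, 0, 0]],
  [85, [0.003, 0.003, -0.48], [0, 0, 0]],
  [85, [0.003, 0.003, -0.54], [0, 0, 0]],
  [85, [0.003, 0.003, -0.57], [0, 0, 0]],
  [85, [0.003, 0.003, -0.59], [0, 0, 0]],
  [85, [0.003, 0.003, -0.59], [0, 0, 0]],
  [85, [0.003, 0.003, -0.59], [0, 0, 0]],
])

```text
time: 17.77
tool_pos: [0.6692, -0.0541, 0.0119]
tool_rot: [0.001, -0.001, 1.0, -0.0]
contact_force: [0.3, -0.7, -0.3]
gripper_width: 0.998
grasp_force: 0.0
```

>>> arm_command([
  [40, [0, 0, 0], [0, 0, 0]],
  [40, [0, 0, 0], [0, 0, 0]],
  [40, [0, 0, 0], [0, 0, 0]],
  [40, [0, 0, 0], [0, 0, 0]],
  [40, [0, 0, 0], [0, 0, 0]],
  [40, [0, 0, 0], [0, 0, 0]],
  [40, [0, 0, 0], [0, 0, 0]],
  [40, [0, 0, 0], [0, 0, 0]],
])

```text
time: 18.43
tool_pos: [0.6699, -0.0542, 0.0129]
tool_rot: [0.002, -0.001, 1.0, -0.0]
contact_force: [-0.5, -0.4, 5.7]
gripper_width: 0.578
grasp_force: 62.9
```

>>> arm_command([
  [40, [0, 0, 0.05], [0, 0, 0]],
  [40, [0, 0, 0.12], [0, 0, 0]],
  [40, [0, 0, 0.2], [0, 0, 0]],
  [40, [0, 0, 0.3], [0, 0, 0]],
  [40, [0, 0, 0.4], [0, 0, 0]],
  [40, [0, 0, 0.5], [0, 0, 0]],
  [40, [0, 0, 0.6], [0, 0, 0]],
  [40, [0, 0, 0.6], [0, 0, 0]],
])

```text
time: 19.1
tool_pos: [0.6718, -0.0545, 0.2]
tool_rot: [0.006, -0.001, 1.0, -0.001]
contact_force: [1.3, 0.3, 0.5]
gripper_width: 0.578
grasp_force: 62.8
```

>>> arm_command([
  [40, [-0.03, -0.06, 0], [0, 0, 0]],
  [40, [-0.07, -0.14, 0], [0, 0, 0]],
  [40, [-0.11, -0.22, 0], [0, 0, 0]],
  [40, [-0.16, -0.32, 0], [0, 0, 0]],
  [40, [-0.21, -0.42, 0], [0, 0, 0]],
  [40, [-0.26, -0.52, 0], [0, 0, 0]],
  [40, [-0.31, -0.62, 0], [0, 0, 0]],
  [40, [-0.36, -0.72, 0], [0, 0, 0]],
  [40, [-0.41, -0.82, 0], [0, 0, 0]],
  [40, [-0.46, -0.92, 0], [0, 0, 0]],
  [40, [-0.5, -1.0, 0], [0, 0, 0]],
  [40, [-0.5, -1.0, 0], [0, 0, 0]],
])

```text
time: 20.1
tool_pos: [0.5155, -0.3577, 0.19]
tool_rot: [-0.001, 0.002, 1.0, -0.001]
contact_force: [0.2, 0.0, -1.5]
gripper_width: 0.577
grasp_force: 62.8
```

>>> arm_command([
  [40, [-0.03, -0.05, 0], [0, 0, 0]],
  [40, [-0.057, -0.103, 0], [0, 0, 0]],
  [40, [-0.057, -0.103, 0], [0, 0, 0]],
  [40, [-0.057, -0.103, 0], [0, 0, 0]],
  [40, [-0.057, -0.103, 0], [0, 0, 0]],
])

```text
time: 20.52
tool_pos: [0.5014, -0.3839, 0.1902]
tool_rot: [-0.0, -0.001, 1.0, 0.001]
contact_force: [1.1, -0.6, -2.7]
gripper_width: 0.579
grasp_force: 62.9
```

>>> arm_command([
  [40, [0, 0, -0.08], [0, 0, 0]],
  [40, [0, 0, -0.16], [0, 0, 0]],
  [40, [0, 0, -0.24], [0, 0, 0]],
  [40, [0, 0, -0.32], [0, 0, 0]],
  [40, [0, 0, -0.38], [0, 0, 0]],
  [40, [0, 0, -0.43], [0, 0, 0]],
  [40, [0, 0, -0.43], [0, 0, 0]],
  [40, [0, 0, -0.43], [0, 0, 0]],
  [64, [0, 0, -0.43], [0, 0, 0]],
  [64, [0, 0, -0.43], [0, 0, 0]],
  [64, [0, 0, -0.43], [0, 0, 0]],
  [64, [0, 0, -0.43], [0, 0, 0]],
])

```text
time: 21.52
tool_pos: [0.5022, -0.3857, 0.0637]
tool_rot: [0.001, -0.001, 1.0, -0.001]
contact_force: [-1.1, -0.7, -0.8]
gripper_width: 0.75
grasp_force: 0.0
```

>>> arm_command([
  [64, [0, 0, 0.08], [0, 0, 0]],
  [64, [0, 0, 0.2], [0, 0, 0]],
  [64, [0, 0, 0.32], [0, 0, 0]],
  [64, [0, 0, 0.43], [0, 0, 0]],
  [64, [0, 0, 0.43], [0, 0, 0]],
  [64, [0.02, 0.1, 0.43], [0, 0, -0.07]],
  [64, [0.04, 0.22, 0.43], [0, 0, -0.14]],
  [64, [0.06, 0.34, 0.43], [0, 0, -0.21]],
  [64, [0.08, 0.46, 0.43], [0, 0, -0.28]],
  [64, [0.1, 0.58, 0.43], [0, 0, -0.35]],
  [64, [0.12, 0.7, 0.43], [0, 0, -0.42]],
  [64, [0.14, 0.8, 0.43], [0, 0, -0.49]],
])

```text
time: 22.52
tool_pos: [0.5435, -0.1427, 0.1915]
tool_rot: [0.001, 0.377, 0.926, 0.0]
contact_force: [1.2, -0.3, 0.3]
gripper_width: 0.75
grasp_force: 0.0
```

>>> arm_command([
  [70, [0.02, 0.11, 0], [0, 0, -0.07]],
  [70, [0.04, 0.22, 0], [0, 0, -0.09]],
  [70, [0.06, 0.34, 0], [0, 0, -0.09]],
  [70, [0.073, 0.46, 0], [0, 0, -0.09]],
  [70, [0.073, 0.46, 0], [0, 0, -0.09]],
  [70, [0.073, 0.46, 0], [0, 0, -0.09]],
  [70, [0.073, 0.46, 0], [0, 0, -0.09]],
])

```text
time: 23.1
tool_pos: [0.5653, -0.0072, 0.1912]
tool_rot: [0.0, 0.439, 0.898, -0.0]
contact_force: [-0.4, -0.2, 0.5]
gripper_width: 0.823
grasp_force: 0.0
```

```bash
python3 - <<'E'
from h import *
look();look('wrist','w5')
f,P=look('top');x,y,z=P[...,0],P[...,1],P[...,2]
for a,b in((.503,-.385),(.4477,-.346)):
    m=(np.hypot(x-a,y-b)<.032)&(z>.05)&(z<.12);print('in bowl',m.sum(),pc(P,m))
print(monitor.state()['tool_rot'])
E
```

```text
tcp [ 0.5653 -0.0078  0.1911] t 23.1 w 0.82
[263. 227.] z 0.039 c [ 0.565 -0.004] wh [48. 54.] 79.5
[304. 247.] z 0.031 c [0.664 0.051] wh [93. 20.] 3.7
tcp [ 0.5652 -0.008   0.191 ] t 23.2 w 0.819
[280. 220.] z 0.038 c [ 0.564 -0.008] wh [52. 53.] 34.6
[395. 198.] z 0.028 c [0.66  0.046] wh [95. 23.] 3.2
tcp [ 0.5652 -0.0082  0.1909] t 23.2 w 0.819
in bowl 223 (np.float64(0.07434132215284031), array([ 0.50222314, -0.38219629]), (36.34463119506836, 37.55258560180664), 43.23591613769531)
in bowl 123 (np.float64(0.06975498031714585), array([ 0.44773236, -0.34650836]), (51.292022705078125, 51.23451614379883), 43.86957931518555)
[ 1.65265438e-04  4.40061261e-01  8.97967737e-01 -5.32532716e-05]
```

View pics/w5.png

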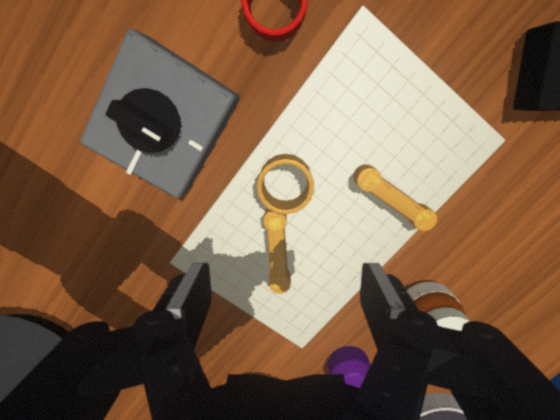

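Wrist view: the ring at (285,183) touches pull 2 ((275,222) to (278,285)), the gripper's sides are clear, and pull 1 is at (397,200). Both castings in the bowl lie flat. I'll grasp this ring.

>>> arm_command([
  [74, [0, 0.007, -0.1], [0, 0, 0]],
  [74, [0, 0.007, -0.2], [0, 0, 0]],
  [74, [0, 0.007, -0.3], [0, 0, 0]],
  [74, [0, 0.007, -0.4], [0, 0, 0]],
  [74, [0, 0.007, -0.48], [0, 0, 0]],
  [74, [0, 0.007, -0.54], [0, 0, 0]],
  [74, [0, 0.007, -0.58], [0, 0, 0]],
  [74, [0, 0.007, -0.595], [0, 0, 0]],
  [74, [0, 0.007, -0.595], [0, 0, 0]],
  [74, [0, 0.007, -0.595], [0, 0, 0]],
])

```text
time: 24.08
tool_pos: [0.5661, -0.0053, 0.0133]
tool_rot: [0.001, 0.439, 0.898, 0.0]
contact_force: [0.6, 0.4, 0.8]
gripper_width: 0.864
grasp_force: 0.0
```

>>> arm_command([
  [40, [0, 0, 0], [0, 0, 0]],
  [40, [0, 0, 0], [0, 0, 0]],
  [40, [0, 0, 0], [0, 0, 0]],
  [40, [0, 0, 0], [0, 0, 0]],
  [40, [0, 0, 0], [0, 0, 0]],
  [40, [0, 0, 0], [0, 0, 0]],
  [40, [0, 0, 0], [0, 0, 0]],
])

```text
time: 24.67
tool_pos: [0.5671, -0.0051, 0.0147]
tool_rot: [0.002, 0.439, 0.898, 0.001]
contact_force: [-0.2, -0.2, 6.4]
gripper_width: 0.611
grasp_force: 63.3
```

>>> arm_command([
  [40, [0, 0, 0.05], [0, 0, 0]],
  [40, [0, 0, 0.12], [0, 0, 0]],
  [40, [0, 0, 0.2], [0, 0, 0]],
  [40, [0, 0, 0.3], [0, 0, 0]],
  [40, [0, 0, 0.4], [0, 0, 0]],
  [40, [0, 0, 0.5], [0, 0, 0]],
  [40, [0, 0, 0.6], [0, 0, 0]],
  [40, [0, 0, 0.6], [0, 0, 0]],
])

```text
time: 25.33
tool_pos: [0.569, -0.0051, 0.2006]
tool_rot: [0.006, 0.439, 0.898, 0.002]
contact_force: [1.2, 0.9, -0.5]
gripper_width: 0.612
grasp_force: 63.2
```

>>> arm_command([
  [40, [-0.02, -0.06, 0], [0, 0, -0.04]],
  [40, [-0.04, -0.14, 0], [0, 0, -0.08]],
  [40, [-0.06, -0.22, 0], [0, 0, -0.12]],
  [40, [-0.08, -0.3, 0], [0, 0, -0.16]],
  [40, [-0.1, -0.38, 0], [0, 0, -0.2]],
  [40, [-0.12, -0.46, 0], [0, 0, -0.24]],
  [40, [-0.15, -0.54, 0], [0, 0, -0.28]],
  [40, [-0.17, -0.62, 0], [0, 0, -0.32]],
  [40, [-0.19, -0.7, 0], [0, 0, -0.36]],
  [40, [-0.21, -0.78, 0], [0, 0, -0.4]],
  [40, [-0.23, -0.86, 0], [0, 0, -0.42]],
  [40, [-0.25, -0.94, 0], [0, 0, -0.42]],
])

```text
time: 26.33
tool_pos: [0.4894, -0.2875, 0.1915]
tool_rot: [-0.0, 0.707, 0.707, 0.0]
contact_force: [0.8, -0.2, -1.3]
gripper_width: 0.609
grasp_force: 63.2
```

>>> arm_command([
  [40, [-0.03, -0.08, 0], [0, 0, 0]],
  [40, [-0.06, -0.18, 0], [0, 0, 0]],
  [40, [-0.09, -0.28, 0], [0, 0, 0]],
  [40, [-0.13, -0.37, 0], [0, 0, 0]],
  [40, [-0.162, -0.443, 0], [0, 0, 0]],
  [40, [-0.162, -0.443, 0], [0, 0, 0]],
  [40, [-0.162, -0.443, 0], [0, 0, 0]],
  [40, [-0.162, -0.443, 0], [0, 0, 0]],
])

```text
time: 27.0
tool_pos: [0.4415, -0.4189, 0.1916]
tool_rot: [-0.001, 0.707, 0.708, 0.0]
contact_force: [1.6, 0.0, -1.4]
gripper_width: 0.609
grasp_force: 63.2
```

>>> arm_command([
  [40, [0.006, -0.004, -0.08], [0, 0, 0]],
  [40, [0.006, -0.004, -0.16], [0, 0, 0]],
  [40, [0.006, -0.004, -0.24], [0, 0, 0]],
  [40, [0.006, -0.004, -0.32], [0, 0, 0]],
  [40, [0.006, -0.004, -0.38], [0, 0, 0]],
  [40, [0.006, -0.004, -0.435], [0, 0, 0]],
  [40, [0.006, -0.004, -0.435], [0, 0, 0]],
  [40, [0.006, -0.004, -0.435], [0, 0, 0]],
  [64, [0.006, -0.004, -0.435], [0, 0, 0]],
  [64, [0.006, -0.004, -0.435], [0, 0, 0]],
  [64, [0.006, -0.004, -0.435], [0, 0, 0]],
  [64, [0.006, -0.004, -0.435], [0, 0, 0]],
])

```text
time: 28.0
tool_pos: [0.4471, -0.4196, 0.0651]
tool_rot: [0.002, 0.707, 0.708, 0.003]
contact_force: [8.1, 8.9, 2.1]
gripper_width: 0.749
grasp_force: 0.0
```

>>> arm_command([
  [64, [0, 0, 0.08], [0, 0, 0]],
  [64, [0, 0, 0.2], [0, 0, 0]],
  [64, [0, 0, 0.32], [0, 0, 0]],
  [64, [0, 0, 0.43], [0, 0, 0]],
  [64, [0, 0, 0.43], [0, 0, 0]],
  [64, [0.05, 0.1, 0.43], [0, 0, 0.07]],
  [64, [0.1, 0.2, 0.43], [0, 0, 0.14]],
  [64, [0.15, 0.3, 0.43], [0, 0, 0.21]],
  [64, [0.2, 0.4, 0.43], [0, 0, 0.28]],
  [64, [0.25, 0.5, 0.43], [0, 0, 0.35]],
  [64, [0.3, 0.6, 0.43], [0, 0, 0.42]],
  [64, [0.35, 0.7, 0.43], [0, 0, 0.49]],
])

```text
time: 29.0
tool_pos: [0.5499, -0.2095, 0.1936]
tool_rot: [0.002, 0.386, 0.922, -0.0]
contact_force: [1.2, -1.4, -1.3]
gripper_width: 0.754
grasp_force: 0.0
```

>>> arm_command([
  [50, [0.05, 0.11, 0], [0, 0, 0.07]],
  [50, [0.1, 0.22, 0], [0, 0, 0.14]],
  [50, [0.15, 0.33, 0], [0, 0, 0.21]],
  [50, [0.2, 0.44, 0], [0, 0, 0.28]],
  [50, [0.25, 0.55, 0], [0, 0, 0.35]],
  [50, [0.3, 0.66, 0], [0, 0, 0.42]],
  [50, [0.35, 0.77, 0], [0, 0, 0.49]],
  [50, [0.377, 0.863, 0], [0, 0, 0.54]],
  [50, [0.377, 0.863, 0], [0, 0, 0.54]],
  [50, [0.377, 0.863, 0], [0, 0, 0.54]],
  [50, [0.377, 0.863, 0], [0, 0, 0.54]],
])

```text
time: 29.92
tool_pos: [0.662, 0.0479, 0.1924]
tool_rot: [0.001, -0.024, 1.0, -0.0]
contact_force: [-0.6, 0.3, 0.2]
gripper_width: 0.585
grasp_force: 0.0
```

```bash
python3 - <<'E'
from h import *
look('scene','s6');look('wrist')
f,P=look('top');x,y,z=P[...,0],P[...,1],P[...,2]
for a,b in((.503,-.385),(.4477,-.346),(.443,-.42)):
    m=(np.hypot(x-a,y-b)<.032)&(z>.05)&(z<.12);print('in bowl',m.sum(),pc(P,m))
print(monitor.state()['tool_rot'])
E
```

```text
tcp [0.6617 0.0474 0.192 ] t 30.0 w 0.585
[252. 236.] z 0.03 c [ 0.606 -0.067] wh [22. 92.] 42.1
[304. 247.] z 0.031 c [0.663 0.05 ] wh [93. 20.] 3.3
tcp [0.6616 0.047  0.1918] t 30.0 w 0.585
[162. 115.] z 0.028 c [ 0.603 -0.071] wh [23. 96.] 41.3
[286. 181.] z 0.028 c [0.66  0.046] wh [95. 22.] 2.9
tcp [0.6615 0.0469 0.1915] t 30.1 w 0.585
[270. 202.] z 0.03 c [0.64  0.046] wh [16. 49.] 89.9
[306. 213.] z 0.031 c [ 0.602 -0.069] wh [21. 94.] 42.6
in bowl 225 (np.float64(0.07571514297405058), array([ 0.50212204, -0.38438275]), (31.024696350097656, 34.779781341552734), 72.3834457397461)
in bowl 124 (np.float64(0.06998874512194536), array([ 0.44753125, -0.34630585]), (51.100624084472656, 50.620506286621094), 41.607662200927734)
in bowl 134 (np.float64(0.07021632671565253), array([ 0.4453811 , -0.41838599]), (52.02143478393555, 50.778141021728516), 63.64997100830078)
[ 4.66539122e-04 -2.34949001e-02  9.99723837e-01 -1.50680730e-04]
```

>>> arm_command([
  [50, [0, 0.008, -0.1], [0, 0, 0]],
  [50, [0, 0.008, -0.2], [0, 0, 0]],
  [50, [0, 0.008, -0.3], [0, 0, 0]],
  [50, [0, 0.008, -0.4], [0, 0, 0]],
  [50, [0, 0.008, -0.48], [0, 0, 0]],
  [50, [0, 0.008, -0.54], [0, 0, 0]],
  [50, [0, 0.008, -0.58], [0, 0, 0]],
  [50, [0, 0.008, -0.6], [0, 0, 0]],
  [50, [0, 0.008, -0.61], [0, 0, 0]],
  [50, [0, 0.008, -0.61], [0, 0, 0]],
])

```text
time: 30.9
tool_pos: [0.6618, 0.05, 0.0082]
tool_rot: [0.0, -0.024, 1.0, -0.0]
contact_force: [-0.4, -0.1, -0.1]
gripper_width: 0.586
grasp_force: 0.0
```

>>> arm_command([
  [8, [0, 0, 0], [0, 0, 0]],
  [8, [0, 0, 0], [0, 0, 0]],
  [8, [0, 0, 0], [0, 0, 0]],
  [8, [0, 0, 0], [0, 0, 0]],
  [8, [0, 0, 0], [0, 0, 0]],
  [8, [0, 0, 0], [0, 0, 0]],
  [8, [0, 0, 0], [0, 0, 0]],
])

```text
time: 31.48
tool_pos: [0.6629, 0.0504, 0.0097]
tool_rot: [0.001, -0.024, 1.0, -0.0]
contact_force: [-0.2, -0.7, 5.5]
gripper_width: 0.19
grasp_force: 62.4
```

>>> arm_command([
  [8, [0, 0, 0.05], [0, 0, 0]],
  [8, [0, 0, 0.12], [0, 0, 0]],
  [8, [0, 0, 0.2], [0, 0, 0]],
  [8, [0, 0, 0.3], [0, 0, 0]],
  [8, [0, 0, 0.4], [0, 0, 0]],
  [8, [0, 0, 0.5], [0, 0, 0]],
  [8, [0, 0, 0.6], [0, 0, 0]],
  [8, [0, 0, 0.65], [0, 0, 0]],
  [8, [0, 0, 0.65], [0, 0, 0]],
])

```text
time: 32.23
tool_pos: [0.6638, 0.0505, 0.2086]
tool_rot: [0.004, -0.024, 1.0, -0.0]
contact_force: [0.1, -0.0, -1.1]
gripper_width: 0.193
grasp_force: 61.5
```

>>> arm_command([
  [8, [-0.03, -0.05, 0], [0, 0, -0.05]],
  [8, [-0.07, -0.12, 0], [0, 0, -0.11]],
  [8, [-0.11, -0.2, 0], [0, 0, -0.17]],
  [8, [-0.15, -0.28, 0], [0, 0, -0.23]],
  [8, [-0.19, -0.36, 0], [0, 0, -0.29]],
  [8, [-0.23, -0.44, 0], [0, 0, -0.35]],
  [8, [-0.27, -0.52, 0], [0, 0, -0.41]],
  [8, [-0.32, -0.6, 0], [0, 0, -0.47]],
  [8, [-0.36, -0.68, 0], [0, 0, -0.53]],
  [8, [-0.4, -0.76, 0], [0, 0, -0.59]],
  [8, [-0.44, -0.84, 0], [0, 0, -0.65]],
  [8, [-0.48, -0.9, 0], [0, 0, -0.71]],
])

```text
time: 33.23
tool_pos: [0.5155, -0.2205, 0.1998]
tool_rot: [-0.002, 0.511, 0.86, -0.0]
contact_force: [-0.0, -0.4, -0.5]
gripper_width: 0.193
grasp_force: 61.5
```

>>> arm_command([
  [8, [-0.04, -0.08, 0], [0, 0, -0.06]],
  [8, [-0.08, -0.16, 0], [0, 0, -0.12]],
  [8, [-0.13, -0.24, 0], [0, 0, -0.18]],
  [8, [-0.17, -0.32, 0], [0, 0, -0.24]],
  [8, [-0.21, -0.4, 0], [0, 0, -0.3]],
  [8, [-0.25, -0.47, 0], [0, 0, -0.323]],
  [8, [-0.295, -0.54, 0], [0, 0, -0.323]],
  [8, [-0.295, -0.54, 0], [0, 0, -0.323]],
  [8, [-0.295, -0.54, 0], [0, 0, -0.323]],
  [8, [-0.295, -0.54, 0], [0, 0, -0.323]],
])

```text
time: 34.07
tool_pos: [0.4286, -0.3805, 0.2008]
tool_rot: [-0.002, 0.708, 0.706, 0.0]
contact_force: [-0.1, 0.1, -1.5]
gripper_width: 0.192
grasp_force: 61.5
```

>>> arm_command([
  [8, [0.004, -0.004, -0.08], [0, 0, 0]],
  [8, [0.004, -0.004, -0.16], [0, 0, 0]],
  [8, [0.004, -0.004, -0.24], [0, 0, 0]],
  [8, [0.004, -0.004, -0.31], [0, 0, 0]],
  [8, [0.004, -0.004, -0.37], [0, 0, 0]],
  [8, [0.004, -0.004, -0.413], [0, 0, 0]],
  [8, [0.004, -0.004, -0.413], [0, 0, 0]],
  [8, [0.004, -0.004, -0.413], [0, 0, 0]],
  [36, [0.004, -0.004, -0.413], [0, 0, 0]],
  [36, [0.004, -0.004, -0.413], [0, 0, 0]],
  [36, [0.004, -0.004, -0.413], [0, 0, 0]],
  [36, [0.004, -0.004, -0.413], [0, 0, 0]],
])

```text
time: 35.07
tool_pos: [0.4309, -0.3835, 0.0805]
tool_rot: [0.001, 0.708, 0.706, -0.0]
contact_force: [-0.3, 0.2, -0.0]
gripper_width: 0.423
grasp_force: 0.0
```

>>> arm_command([
  [36, [0, 0, 0.08], [0, 0, 0]],
  [36, [0, 0, 0.2], [0, 0, 0]],
  [36, [0, 0, 0.32], [0, 0, 0]],
  [36, [0, 0, 0.4], [0, 0, 0]],
  [36, [0.05, 0.1, 0.4], [0, 0, 0.06]],
  [36, [0.1, 0.2, 0.4], [0, 0, 0.12]],
  [36, [0.15, 0.3, 0.4], [0, 0, 0.18]],
  [36, [0.2, 0.4, 0.4], [0, 0, 0.24]],
  [36, [0.26, 0.5, 0.4], [0, 0, 0.3]],
  [36, [0.32, 0.6, 0.4], [0, 0, 0.36]],
  [36, [0.38, 0.7, 0.4], [0, 0, 0.42]],
  [36, [0.44, 0.8, 0.4], [0, 0, 0.467]],
])

```text
time: 36.07
tool_pos: [0.5631, -0.1413, 0.1999]
tool_rot: [0.001, 0.406, 0.914, 0.0]
contact_force: [-0.1, -0.8, 0.1]
gripper_width: 0.423
grasp_force: 0.0
```

>>> arm_command([
  [50, [0.07, 0.12, 0], [0, 0, 0]],
  [50, [0.13, 0.22, 0], [0, 0, 0]],
  [50, [0.14, 0.242, 0], [0, 0, 0]],
  [50, [0.14, 0.242, 0], [0, 0, 0]],
  [50, [0.14, 0.242, 0], [0, 0, 0]],
  [50, [0.14, 0.242, 0], [0, 0, 0]],
])

```text
time: 36.57
tool_pos: [0.6038, -0.0714, 0.1991]
tool_rot: [0.0, 0.408, 0.913, -0.0]
contact_force: [0.2, -0.4, 0.3]
gripper_width: 0.583
grasp_force: 0.0
```

```bash
python3 - <<'E'
from h import *
look();look('wrist')
f,P=look('top','t7');x,y,z=P[...,0],P[...,1],P[...,2]
m=(np.hypot(x-.458,y+.385)<.08)&(z>.078)&(z<.12);print('in bowl',m.sum(),pc(P,m))
print(monitor.state()['tool_rot'])
a=f['color'][190:330,345:525];cv2.imwrite('pics/t7c.png',cv2.resize(a,None,fx=3,fy=3)[...,::-1])
E
```

```text
tcp [ 0.6037 -0.0716  0.1991] t 36.6 w 0.587
[252. 236.] z 0.031 c [ 0.606 -0.067] wh [21. 92.] 41.3
tcp [ 0.6037 -0.0716  0.199 ] t 36.7 w 0.587
[286. 179.] z 0.028 c [ 0.602 -0.071] wh [22. 95.] 41.9
tcp [ 0.6037 -0.0716  0.1991] t 36.7 w 0.588
[300. 218.] z 0.032 c [ 0.588 -0.049] wh [21. 42.] 44.5
in bowl 208 (np.float64(0.09237760743096143), array([ 0.4308587 , -0.37982642]), (94.31513214111328, 21.212724685668945), 89.69144439697266)
[ 1.18562971e-04  4.08800794e-01  9.12623630e-01 -8.41599417e-05]
```

View pics/t7c.png

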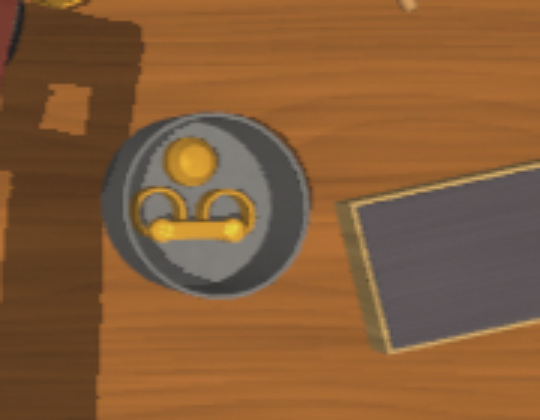

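The bowl crop shows the dome (190,160), both rings, and pull 1 lying flat across the rings at (197,230). Pull 2 is next.

>>> arm_command([
  [50, [0.001, 0.007, -0.1], [0, 0, 0]],
  [50, [0.001, 0.007, -0.2], [0, 0, 0]],
  [50, [0.001, 0.007, -0.3], [0, 0, 0]],
  [50, [0.001, 0.007, -0.4], [0, 0, 0]],
  [50, [0.001, 0.007, -0.5], [0, 0, 0]],
  [50, [0.001, 0.007, -0.56], [0, 0, 0]],
  [50, [0.001, 0.007, -0.6], [0, 0, 0]],
  [50, [0.001, 0.007, -0.625], [0, 0, 0]],
  [50, [0.001, 0.007, -0.635], [0, 0, 0]],
  [50, [0.001, 0.007, -0.635], [0, 0, 0]],
])

```text
time: 37.55
tool_pos: [0.6048, -0.0685, 0.0088]
tool_rot: [0.0, 0.408, 0.913, 0.0]
contact_force: [-0.6, -0.3, -0.2]
gripper_width: 0.585
grasp_force: 0.0
```

>>> arm_command([
  [8, [0, 0, 0], [0, 0, 0]],
  [8, [0, 0, 0], [0, 0, 0]],
  [8, [0, 0, 0], [0, 0, 0]],
  [8, [0, 0, 0], [0, 0, 0]],
  [8, [0, 0, 0], [0, 0, 0]],
  [8, [0, 0, 0], [0, 0, 0]],
  [8, [0, 0, 0], [0, 0, 0]],
])

```text
time: 38.13
tool_pos: [0.6059, -0.0683, 0.0103]
tool_rot: [0.001, 0.408, 0.913, 0.0]
contact_force: [-0.6, -0.2, 6.0]
gripper_width: 0.191
grasp_force: 62.3
```

>>> arm_command([
  [8, [0, 0, 0.05], [0, 0, 0]],
  [8, [0, 0, 0.12], [0, 0, 0]],
  [8, [0, 0, 0.2], [0, 0, 0]],
  [8, [0, 0, 0.3], [0, 0, 0]],
  [8, [0, 0, 0.4], [0, 0, 0]],
  [8, [0, 0, 0.5], [0, 0, 0]],
  [8, [0, 0, 0.6], [0, 0, 0]],
  [8, [0, 0, 0.65], [0, 0, 0]],
  [8, [0, 0, 0.65], [0, 0, 0]],
])

```text
time: 38.88
tool_pos: [0.6068, -0.0685, 0.2087]
tool_rot: [0.004, 0.408, 0.913, 0.001]
contact_force: [0.9, -0.6, -0.5]
gripper_width: 0.193
grasp_force: 61.4
```

>>> arm_command([
  [8, [-0.02, -0.05, 0], [0, 0, -0.03]],
  [8, [-0.05, -0.12, 0], [0, 0, -0.07]],
  [8, [-0.09, -0.2, 0], [0, 0, -0.11]],
  [8, [-0.13, -0.29, 0], [0, 0, -0.15]],
  [8, [-0.17, -0.38, 0], [0, 0, -0.2]],
  [8, [-0.21, -0.47, 0], [0, 0, -0.25]],
  [8, [-0.25, -0.56, 0], [0, 0, -0.3]],
  [8, [-0.29, -0.65, 0], [0, 0, -0.35]],
  [8, [-0.33, -0.74, 0], [0, 0, -0.4]],
  [8, [-0.37, -0.83, 0], [0, 0, -0.45]],
  [8, [-0.41, -0.92, 0], [0, 0, -0.467]],
  [8, [-0.45, -1.0, 0], [0, 0, -0.467]],
])

```text
time: 39.88
tool_pos: [0.4678, -0.3687, 0.2006]
tool_rot: [-0.002, 0.709, 0.706, -0.0]
contact_force: [0.5, 0.6, -2.0]
gripper_width: 0.189
grasp_force: 61.4
```

>>> arm_command([
  [8, [-0.015, -0.045, 0], [0, 0, 0]],
  [8, [-0.015, -0.045, 0], [0, 0, 0]],
  [8, [-0.015, -0.045, 0], [0, 0, 0]],
  [8, [-0.015, -0.045, 0], [0, 0, 0]],
  [8, [-0.015, -0.045, 0], [0, 0, 0]],
])

```text
time: 40.3
tool_pos: [0.4655, -0.3802, 0.2028]
tool_rot: [-0.0, 0.708, 0.707, 0.0]
contact_force: [1.2, 0.2, -1.8]
gripper_width: 0.196
grasp_force: 61.4
```

>>> arm_command([
  [8, [0, -0.004, -0.08], [0, 0, 0]],
  [8, [0, -0.004, -0.16], [0, 0, 0]],
  [8, [0, -0.004, -0.24], [0, 0, 0]],
  [8, [0, -0.004, -0.3], [0, 0, 0]],
  [8, [0, -0.004, -0.35], [0, 0, 0]],
  [8, [0, -0.004, -0.372], [0, 0, 0]],
  [8, [0, -0.004, -0.372], [0, 0, 0]],
  [8, [0, -0.004, -0.372], [0, 0, 0]],
  [30, [0, -0.004, -0.372], [0, 0, 0]],
  [30, [0, -0.004, -0.372], [0, 0, 0]],
  [30, [0, -0.004, -0.372], [0, 0, 0]],
  [30, [0, -0.004, -0.372], [0, 0, 0]],
])

```text
time: 41.3
tool_pos: [0.4656, -0.3834, 0.0932]
tool_rot: [0.001, 0.708, 0.706, -0.0]
contact_force: [0.4, 0.3, -0.4]
gripper_width: 0.351
grasp_force: 0.0
```

>>> arm_command([
  [30, [0, 0, 0.08], [0, 0, 0]],
  [30, [0, 0, 0.2], [0, 0, 0]],
  [30, [0, 0, 0.32], [0, 0, 0]],
  [30, [0, 0, 0.38], [0, 0, 0]],
  [30, [0, 0.1, 0.38], [0, 0, 0]],
  [30, [0, 0.2, 0.38], [0, 0, 0]],
  [30, [0, 0.32, 0.38], [0, 0, 0]],
  [30, [0, 0.44, 0.38], [0, 0, 0]],
  [30, [0, 0.56, 0.38], [0, 0, 0]],
  [30, [0, 0.68, 0.38], [0, 0, 0]],
  [30, [0, 0.8, 0.38], [0, 0, 0]],
  [30, [0, 0.9, 0.38], [0, 0, 0]],
])

```text
time: 42.3
tool_pos: [0.4648, -0.1108, 0.2065]
tool_rot: [0.001, 0.708, 0.706, 0.0]
contact_force: [0.3, 0.2, -0.6]
gripper_width: 0.353
grasp_force: 0.0
```

>>> arm_command([
  [85, [0, 0.1, 0], [0, 0, 0]],
  [85, [0, 0.22, 0], [0, 0, 0]],
  [85, [0, 0.34, 0], [0, 0, 0]],
  [85, [0, 0.46, 0], [0, 0, 0]],
  [85, [0, 0.58, 0], [0, 0, 0]],
  [85, [0, 0.7, 0], [0, 0, 0]],
  [85, [0, 0.82, 0], [0, 0, 0]],
  [85, [0, 0.94, 0], [0, 0, 0]],
  [85, [0, 0.94, 0], [0, 0, 0]],
])

```text
time: 43.05
tool_pos: [0.4645, 0.1742, 0.2066]
tool_rot: [-0.001, 0.706, 0.708, 0.001]
contact_force: [0.3, 0.3, -0.2]
gripper_width: 0.991
grasp_force: 0.0
```

```bash
python3 - <<'E'
from h import *
look()
f,P=look('top');x,y,z=P[...,0],P[...,1],P[...,2]
m=(np.hypot(x-.458,y+.385)<.08)&(z>.078)&(z<.12);print('in bowl',m.sum(),pc(P,m),np.percentile(z[m],[50,90,98,100]))
m=(abs(x-.472)<.15)&(abs(y-.358)<.12)
print('knob',pc(P,m&(z>.045)&(z<.065)))
a=f['color'][190:330,345:525];cv2.imwrite('pics/t8c.png',cv2.resize(a,None,fx=3,fy=3)[...,::-1])
E
```

```text
tcp [0.4647 0.1718 0.2064] t 43.1 w 0.996
tcp [0.4649 0.1703 0.2062] t 43.1 w 0.994
in bowl 413 (np.float64(0.0924764270773693), array([ 0.44882452, -0.38004895]), (94.37669372558594, 57.348018646240234), 89.65901947021484) [0.08842798 0.09170897 0.09334047 0.09546959]
knob (np.float64(0.057090602586943734), array([0.47450714, 0.3664256 ]), (11.528670310974121, 28.358783721923828), 85.8516845703125)
```

View pics/t8c.png

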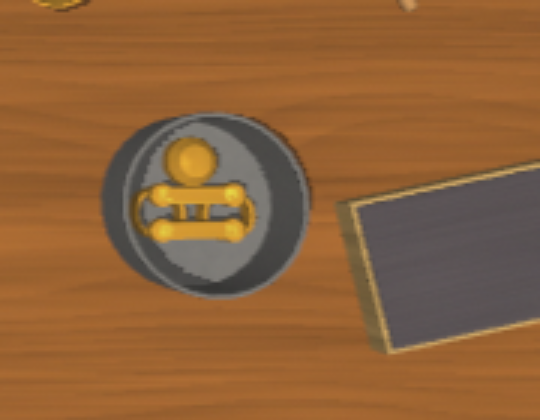

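All five are in the bowl with the tops below 0.096 m and the board empty. Back to the lid.

>>> arm_command([
  [85, [0.01, 0.12, 0], [0, 0, 0]],
  [85, [0.02, 0.24, 0], [0, 0, 0]],
  [85, [0.03, 0.36, 0], [0, 0, 0]],
  [85, [0.03, 0.48, 0], [0, 0, 0]],
  [85, [0.03, 0.58, 0], [0, 0, 0]],
  [85, [0.03, 0.633, 0], [0, 0, 0]],
  [85, [0.03, 0.633, 0], [0, 0, 0]],
  [85, [0.03, 0.633, 0], [0, 0, 0]],
  [85, [0.03, 0.633, 0], [0, 0, 0]],
])

```text
time: 43.9
tool_pos: [0.4744, 0.3575, 0.2057]
tool_rot: [0.0, 0.709, 0.705, -0.0]
contact_force: [-0.5, -0.9, 1.2]
gripper_width: 1.0
grasp_force: 0.0
```

>>> arm_command([
  [85, [0, 0, -0.1], [0, 0, 0]],
  [85, [0, 0, -0.2], [0, 0, 0]],
  [85, [0, 0, -0.3], [0, 0, 0]],
  [85, [0, 0, -0.4], [0, 0, 0]],
  [85, [0, 0, -0.48], [0, 0, 0]],
  [85, [0, 0, -0.54], [0, 0, 0]],
  [85, [0, 0, -0.58], [0, 0, 0]],
  [85, [0, 0, -0.585], [0, 0, 0]],
  [85, [0, 0, -0.585], [0, 0, 0]],
  [85, [0, 0, -0.585], [0, 0, 0]],
])

```text
time: 44.73
tool_pos: [0.4752, 0.3592, 0.0319]
tool_rot: [0.0, 0.708, 0.706, 0.001]
contact_force: [-0.9, -0.6, 0.6]
gripper_width: 0.993
grasp_force: 0.0
```

>>> arm_command([
  [20, [0, 0, 0], [0, 0, 0]],
  [20, [0, 0, 0], [0, 0, 0]],
  [20, [0, 0, 0], [0, 0, 0]],
  [20, [0, 0, 0], [0, 0, 0]],
  [20, [0, 0, 0], [0, 0, 0]],
  [20, [0, 0, 0], [0, 0, 0]],
  [20, [0, 0, 0], [0, 0, 0]],
  [20, [0, 0, 0], [0, 0, 0]],
])

```text
time: 45.4
tool_pos: [0.4746, 0.3595, 0.0312]
tool_rot: [0.0, 0.708, 0.706, 0.001]
contact_force: [-0.3, 0.7, 6.2]
gripper_width: 0.353
grasp_force: 60.2
```

>>> arm_command([
  [20, [0, 0, 0.03], [0, 0, 0]],
  [20, [0, 0, 0.08], [0, 0, 0]],
  [20, [0, 0, 0.15], [0, 0, 0]],
  [20, [0, 0, 0.22], [0, 0, 0]],
  [20, [0, 0, 0.3], [0, 0, 0]],
  [20, [0, 0, 0.38], [0, 0, 0]],
  [20, [0, 0, 0.46], [0, 0, 0]],
  [20, [0, 0, 0.54], [0, 0, 0]],
  [20, [0, 0, 0.62], [0, 0, 0]],
  [20, [0, 0, 0.66], [0, 0, 0]],
  [20, [0, 0, 0.66], [0, 0, 0]],
])

```text
time: 46.32
tool_pos: [0.4752, 0.3598, 0.2317]
tool_rot: [0.001, 0.708, 0.706, 0.003]
contact_force: [0.2, -0.2, -1.9]
gripper_width: 0.356
grasp_force: 59.7
```

>>> arm_command([
  [20, [0, -0.04, 0], [0, 0, 0]],
  [20, [0, -0.1, 0], [0, 0, 0]],
  [20, [0, -0.17, 0], [0, 0, 0]],
  [20, [0, -0.25, 0], [0, 0, 0]],
  [20, [0, -0.33, 0], [0, 0, 0]],
  [20, [-0.01, -0.41, 0], [0, 0, 0]],
  [20, [-0.01, -0.49, 0], [0, 0, 0]],
  [20, [-0.02, -0.57, 0], [0, 0, 0]],
  [20, [-0.02, -0.65, 0], [0, 0, 0]],
  [20, [-0.02, -0.73, 0], [0, 0, 0]],
  [20, [-0.03, -0.81, 0], [0, 0, 0]],
  [20, [-0.03, -0.89, 0], [0, 0, 0]],
])

```text
time: 47.32
tool_pos: [0.4628, 0.0904, 0.225]
tool_rot: [-0.002, 0.708, 0.706, -0.002]
contact_force: [0.8, -0.2, -2.2]
gripper_width: 0.352
grasp_force: 59.7
```

>>> arm_command([
  [20, [0, -0.08, 0], [0, 0, 0]],
  [20, [0, -0.16, 0], [0, 0, 0]],
  [20, [0, -0.24, 0], [0, 0, 0]],
  [20, [0, -0.32, 0], [0, 0, 0]],
  [20, [0, -0.4, 0], [0, 0, 0]],
  [20, [0, -0.48, 0], [0, 0, 0]],
  [20, [0, -0.56, 0], [0, 0, 0]],
  [20, [-0.01, -0.64, 0], [0, 0, 0]],
  [20, [-0.02, -0.72, 0], [0, 0, 0]],
  [20, [-0.02, -0.8, 0], [0, 0, 0]],
  [20, [-0.02, -0.86, 0], [0, 0, 0]],
  [20, [-0.02, -0.9, 0], [0, 0, 0]],
])

```text
time: 48.32
tool_pos: [0.457, -0.1792, 0.2252]
tool_rot: [-0.002, 0.709, 0.705, -0.001]
contact_force: [-0.4, 0.2, -2.4]
gripper_width: 0.354
grasp_force: 59.7
```

>>> arm_command([
  [20, [0, -0.08, 0], [0, 0, 0]],
  [20, [0, -0.16, 0], [0, 0, 0]],
  [20, [0, -0.24, 0], [0, 0, 0]],
  [20, [0, -0.32, 0], [0, 0, 0]],
  [20, [0, -0.4, 0], [0, 0, 0]],
  [20, [0, -0.48, 0], [0, 0, 0]],
  [20, [0.003, -0.56, 0], [0, 0, 0]],
  [20, [0.003, -0.63, 0], [0, 0, 0]],
  [20, [0.003, -0.688, 0], [0, 0, 0]],
  [20, [0.003, -0.688, 0], [0, 0, 0]],
  [20, [0.003, -0.688, 0], [0, 0, 0]],
  [20, [0.003, -0.688, 0], [0, 0, 0]],
])

```text
time: 49.32
tool_pos: [0.4593, -0.3832, 0.2267]
tool_rot: [-0.002, 0.708, 0.706, 0.0]
contact_force: [0.1, 0.5, -1.1]
gripper_width: 0.349
grasp_force: 59.7
```

```bash
python3 - <<'E'
from h import *
for n in('scene','top'):
    f,P=look(n,n+'9');x,y,z=P[...,0],P[...,1],P[...,2]
    r=(np.hypot(x-.458,y+.385)<.11)
    m=r&(z>.19)&(z<.225);p=P[m];print(np.median(p[:,2]) if len(p) else 0)
    q=p[abs(p[:,2]-np.median(p[:,2]))<.008]
    A=np.c_[q[:,:2]-[.458,-.385],np.ones(len(q))];print('plane',np.linalg.lstsq(A,q[:,2],rcond=None)[0]); print(cv2.minEnclosingCircle((q[:,:2]*1000).astype(np.float32)))
E
```

```text
tcp [ 0.4595 -0.3831  0.2271] t 49.4 w 0.353
0.21596114935055047
plane [-0.00499158  0.00358287  0.21602526]
((460.2264709472656, -381.12396240234375), 96.14244079589844)
tcp [ 0.4597 -0.3831  0.2275] t 49.4 w 0.353
0.2153819002038778
plane [-0.00113735  0.00233699  0.21539495]
((459.06158447265625, -383.764892578125), 95.10897827148438)
```

View pics/scene9.png

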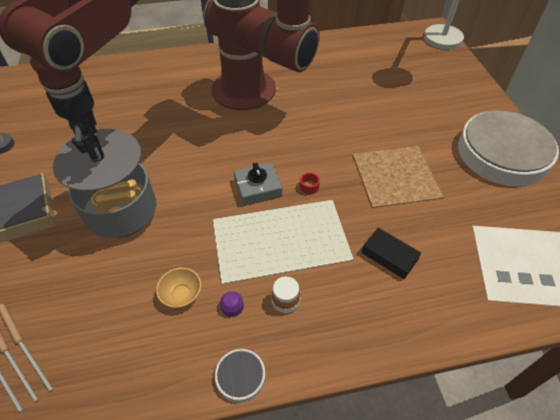

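The lid is level over the bowl at (98,163), with the board and mat empty. I'll shift about 3 mm in y and lower it.

>>> arm_command([
  [20, [-0.005, -0.009, -0.05], [0, 0, 0]],
  [20, [-0.005, -0.009, -0.1], [0, 0, 0]],
  [20, [-0.005, -0.009, -0.15], [0, 0, 0]],
  [20, [-0.005, -0.009, -0.2], [0, 0, 0]],
  [20, [-0.005, -0.009, -0.22], [0, 0, 0]],
  [20, [-0.005, -0.009, -0.235], [0, 0, 0]],
  [20, [-0.005, -0.009, -0.25], [0, 0, 0]],
  [20, [-0.005, -0.009, -0.26], [0, 0, 0]],
  [20, [-0.005, -0.009, -0.27], [0, 0, 0]],
  [20, [-0.005, -0.009, -0.275], [0, 0, 0]],
  [20, [-0.005, -0.009, -0.28], [0, 0, 0]],
  [20, [-0.005, -0.009, -0.28], [0, 0, 0]],
])

```text
time: 50.42
tool_pos: [0.4584, -0.387, 0.1443]
tool_rot: [0.0, 0.708, 0.706, 0.0]
contact_force: [0.3, 0.2, -1.6]
gripper_width: 0.351
grasp_force: 59.7
```

>>> arm_command([
  [20, [0, 0, -0.004], [0, 0, 0]],
  [20, [0, 0, -0.008], [0, 0, 0]],
  [20, [0, 0, -0.012], [0, 0, 0]],
  [20, [0, 0, -0.012], [0, 0, 0]],
  [20, [0, 0, -0.012], [0, 0, 0]],
])

```text
time: 50.83
tool_pos: [0.4586, -0.3872, 0.1422]
tool_rot: [0.0, 0.708, 0.706, -0.0]
contact_force: [-2.7, 2.3, 5.8]
gripper_width: 0.354
grasp_force: 60.6
```

>>> arm_command([
  [60, [0, 0, 0.003], [0, 0, 0]],
  [60, [0, 0, 0.003], [0, 0, 0]],
  [60, [0, 0, 0.003], [0, 0, 0]],
  [60, [0, 0, 0.003], [0, 0, 0]],
  [60, [0, 0, 0.003], [0, 0, 0]],
  [60, [0, 0, 0.1], [0, 0, 0]],
  [60, [0, 0, 0.2], [0, 0, 0]],
  [60, [0, 0, 0.25], [0, 0, 0]],
  [60, [0, 0.1, 0.25], [0, 0, 0.07]],
  [60, [0, 0.2, 0.25], [0, 0, 0.14]],
  [60, [-0.02, 0.3, 0.25], [0, 0, 0.21]],
  [60, [-0.02, 0.4, 0.25], [0, 0, 0.28]],
])

```text
time: 51.83
tool_pos: [0.4518, -0.2659, 0.2156]
tool_rot: [-0.0, 0.535, 0.845, -0.0]
contact_force: [-0.5, -0.6, -1.0]
gripper_width: 0.701
grasp_force: 0.0
```

>>> arm_command([
  [50, [0, 0.1, 0], [0, 0, 0.07]],
  [50, [-0.01, 0.2, 0], [0, 0, 0.14]],
  [50, [-0.02, 0.3, 0], [0, 0, 0.21]],
  [50, [-0.03, 0.4, 0], [0, 0, 0.28]],
  [50, [-0.04, 0.5, 0], [0, 0, 0.35]],
  [50, [-0.048, 0.6, 0], [0, 0, 0.42]],
  [50, [-0.048, 0.7, 0], [0, 0, 0.49]],
  [50, [-0.048, 0.8, 0], [0, 0, 0.56]],
  [50, [-0.048, 0.8, 0], [0, 0, 0.63]],
  [50, [-0.048, 0.8, 0], [0, 0, 0.7]],
  [50, [-0.048, 0.8, 0], [0, 0, 0.77]],
  [50, [-0.048, 0.8, 0], [0, 0, 0.77]],
])

```text
time: 52.83
tool_pos: [0.438, -0.0266, 0.2157]
tool_rot: [0.0, -0.039, 0.999, -0.0]
contact_force: [1.2, -0.5, -0.0]
gripper_width: 0.587
grasp_force: 0.0
```

```bash
python3 - <<'E'
from h import *
for n in('scene','top'):
    f,P=look(n,n+'10');x,y,z=P[...,0],P[...,1],P[...,2]
    r=(np.hypot(x-.458,y+.385)<.092)
    print('knob',pc(P,r&(z>.15)&(z<.18)))
    q=P[r&(z>.125)&(z<.14)];A=np.c_[q[:,:2]-[.458,-.385],np.ones(len(q))];print('plate',np.linalg.lstsq(A,q[:,2],rcond=None)[0]); print(cv2.minEnclosingCircle((q[:,:2]*1000).astype(np.float32)))
f=grab('wrist','w10');P=cloud(f);x,y,z=P[...,0],P[...,1],P[...,2]
m=(np.hypot(x-.438,y+.0255)<.05)&(z>.066)&(z<.1);print('bar',m.sum(),pc(P,m));s=monitor.state();print(s['tool_pos'],s['tool_rot'],s['joint_pos'])
E
```

```text
tcp [ 0.438  -0.0268  0.2157] t 52.9 w 0.586
knob (np.float64(0.1672807115462789), array([ 0.46015091, -0.38633002]), (30.453702926635742, 29.72694969177246), 82.3084945678711)
plate [-0.00096203  0.00220696  0.13174392]
((458.0425720214844, -385.00921630859375), 91.95570373535156)
tcp [ 0.438  -0.0269  0.2157] t 52.9 w 0.586
knob (np.float64(0.167912979669936), array([ 0.45847113, -0.38608704]), (27.601408004760742, 29.64168930053711), 74.6604995727539)
plate [0.00122636 0.00039394 0.13058126]
((457.9759826660156, -385.0091857910156), 91.97045135498047)
bar 800 (np.float64(0.08129446988574353), array([ 0.43701587, -0.0294017 ]), (43.288856506347656, 13.551132202148438), 4.525147438049316)
[ 0.43800584 -0.02703223  0.21569454] [ 2.91288652e-05 -3.64369943e-02  9.99335952e-01 -1.12861617e-06] [-2.31545604e-01 -4.10575053e-01  2.04413832e+00  1.32758484e-05
  1.50797261e+00 -1.87523289e+00]
```

View pics/w10.png

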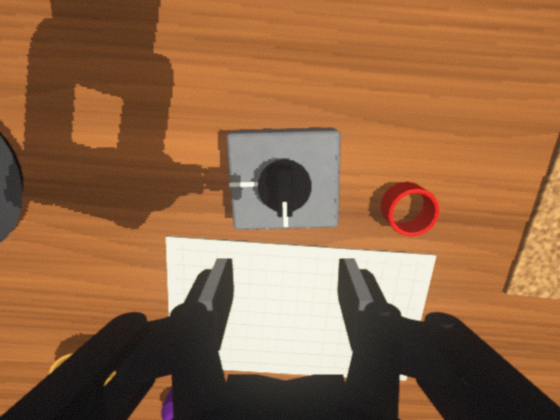

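The lid is seated (plate top 0.131 m, level). The wrist view shows the timer bar at (285,187), aligned between the fingers, with the off mark at (286,215) and the stop mark at (243,185). I'll grip the bar.

>>> arm_command([
  [50, [0.002, 0.003, -0.1], [0, 0, 0]],
  [50, [0.002, 0.003, -0.2], [0, 0, 0]],
  [50, [0.002, 0.003, -0.3], [0, 0, 0]],
  [50, [0.002, 0.003, -0.4], [0, 0, 0]],
  [50, [0.002, 0.003, -0.45], [0, 0, 0]],
  [50, [0.002, 0.003, -0.49], [0, 0, 0]],
  [50, [0.002, 0.003, -0.505], [0, 0, 0]],
  [50, [0.002, 0.003, -0.505], [0, 0, 0]],
  [50, [0.002, 0.003, -0.505], [0, 0, 0]],
])

```text
time: 53.73
tool_pos: [0.439, -0.0263, 0.0648]
tool_rot: [0.0, -0.037, 0.999, -0.0]
contact_force: [0.3, -0.3, 0.0]
gripper_width: 0.586
grasp_force: 0.0
```

>>> arm_command([
  [5, [0, 0, 0], [0, 0, 0]],
  [5, [0, 0, 0], [0, 0, 0]],
  [5, [0, 0, 0], [0, 0, 0]],
  [5, [0, 0, 0], [0, 0, 0]],
  [5, [0, 0, 0], [0, 0, 0]],
  [5, [0, 0, 0], [0, 0, 0]],
  [5, [0, 0, 0], [0, 0, 0]],
  [5, [0, 0, 0], [0, 0, 0]],
])

```text
time: 54.4
tool_pos: [0.4396, -0.0273, 0.0655]
tool_rot: [0.001, -0.038, 0.999, -0.002]
contact_force: [-0.4, -4.8, 1.7]
gripper_width: 0.147
grasp_force: 61.4
```

>>> arm_command([
  [5, [0, 0, -0.006], [0, 0, 0]],
  [5, [0, 0, -0.012], [0, 0, 0]],
  [5, [0, 0, -0.018], [0, 0, 0]],
  [5, [0, 0, -0.024], [0, 0, 0]],
  [5, [0, 0, -0.03], [0, 0, 0]],
  [5, [0, 0, -0.03], [0, 0, 0]],
  [5, [0, 0, -0.03], [0, 0, 0]],
])

```text
time: 54.98
tool_pos: [0.4397, -0.0273, 0.0577]
tool_rot: [0.001, -0.038, 0.999, -0.001]
contact_force: [-3.8, -4.2, 10.9]
gripper_width: 0.146
grasp_force: 62.4
```

>>> arm_command([
  [5, [0, 0, -0.006], [0, 0, -0.06]],
  [5, [0, 0, -0.006], [0, 0, -0.13]],
  [5, [0, 0, -0.006], [0, 0, -0.2]],
  [5, [0, 0, -0.006], [0, 0, -0.27]],
  [5, [0, 0, -0.006], [0, 0, -0.34]],
  [5, [0, 0, -0.006], [0, 0, -0.41]],
  [5, [0, 0, -0.006], [0, 0, -0.48]],
  [5, [0, 0, -0.006], [0, 0, -0.55]],
  [5, [0, 0, -0.006], [0, 0, -0.62]],
  [5, [0, 0, -0.006], [0, 0, -0.69]],
  [5, [0, 0, -0.006], [0, 0, -0.75]],
  [5, [0, 0, -0.006], [0, 0, -0.8]],
])

```text
time: 55.98
tool_pos: [0.4391, -0.0292, 0.0575]
tool_rot: [0.001, 0.558, 0.83, -0.004]
contact_force: [-14.0, -11.1, 23.6]
gripper_width: 0.144
grasp_force: 64.1
```

>>> arm_command([
  [5, [0, 0, 0], [0, 0, -0.03]],
  [5, [0, 0, 0], [0, 0, -0.06]],
  [5, [0, 0, 0], [0, 0, -0.09]],
  [5, [0, 0, 0], [0, 0, -0.11]],
  [5, [0, 0, 0], [0, 0, -0.11]],
  [5, [0, 0, 0], [0, 0, -0.11]],
  [5, [0, 0, 0], [0, 0, -0.11]],
])

```text
time: 56.57
tool_pos: [0.4389, -0.0294, 0.0575]
tool_rot: [0.002, 0.625, 0.781, -0.004]
contact_force: [-14.7, -10.1, 23.2]
gripper_width: 0.141
grasp_force: 64.9
```

```bash
python3 - <<'E'
from h import *
s=monitor.state();q=s['tool_rot'];print(q,'phi',2*np.degrees(np.arctan2(q[2],q[1]))-90,s['contact_force'],s['ft_torque'],s['tool_pos'])
E
```

```text
[ 0.0015886   0.62500746  0.78060649 -0.00408269] phi 12.633649746845393 [-14.74924773 -10.0658394   23.21267667] [-1.80894935  2.49225043  0.6497794 ] [ 0.4389245  -0.02935368  0.05749468]
```

>>> arm_command([
  [5, [0, 0.003, 0.003], [0, 0, -0.025]],
  [5, [0, 0.003, 0.003], [0, 0, -0.05]],
  [5, [0, 0.003, 0.003], [0, 0, -0.05]],
  [5, [0, 0.003, 0.003], [0, 0, -0.05]],
])

```text
time: 56.9
tool_pos: [0.4388, -0.0292, 0.0576]
tool_rot: [0.003, 0.654, 0.756, -0.005]
contact_force: [-12.9, -13.9, 18.2]
gripper_width: 0.145
grasp_force: 74.6
```

```bash
python3 - <<'E'
from h import *
s=monitor.state();q=s['tool_rot'];print('phi',2*np.degrees(np.arctan2(q[2],q[1]))-90,s['contact_force'],s['ft_torque'],s['tool_pos'])
E
```

```text
phi 8.302789342679418 [-12.89434591 -13.93062763  18.21369957] [-2.41674933  1.99949006  1.55839497] [ 0.4388066  -0.02922726  0.05761555]
```

>>> arm_command([
  [5, [0, 0, 0.01], [0, 0, 0]],
  [5, [0, 0, 0.02], [0, 0, 0]],
  [5, [0, 0, 0.03], [0, 0, 0]],
  [5, [0, 0, 0.03], [0, 0, 0]],
  [40, [0, 0, 0.03], [0, 0, 0]],
  [40, [0, 0, 0.03], [0, 0, 0]],
  [40, [0, 0, 0.03], [0, 0, 0]],
  [40, [0, 0, 0.03], [0, 0, 0]],
  [40, [0, 0, 0.03], [0, 0, 0]],
  [40, [0, 0, 0.13], [0, 0, 0]],
  [40, [0, 0, 0.25], [0, 0, 0]],
  [40, [0, 0, 0.37], [0, 0, 0]],
])

```text
time: 57.9
tool_pos: [0.4375, -0.0247, 0.1654]
tool_rot: [-0.001, 0.656, 0.754, -0.001]
contact_force: [1.1, 0.1, 0.8]
gripper_width: 0.468
grasp_force: 0.0
```

>>> arm_command([
  [60, [0, 0, 0.12], [0, 0, 0]],
  [60, [0, -0.1, 0.15], [0, 0, 0]],
  [60, [0, -0.2, 0.15], [0, 0, 0]],
  [60, [0, -0.3, 0.15], [0, 0, 0]],
  [60, [0, -0.4, 0.15], [0, 0, 0]],
  [60, [0, -0.45, 0.15], [0, 0, 0]],
  [60, [0, -0.45, 0.15], [0, 0, 0]],
  [60, [0, -0.45, 0.15], [0, 0, 0]],
])

```text
time: 58.57
tool_pos: [0.4385, -0.1604, 0.2101]
tool_rot: [-0.0, 0.657, 0.754, 0.0]
contact_force: [-0.3, 0.3, 0.1]
gripper_width: 0.703
grasp_force: 0.0
```

```bash
python3 - <<'E'
from h import *
ims=[]
for n in('scene','top','wrist'):
    f,P=look(n);x,y,z=P[...,0],P[...,1],P[...,2]
    m=(np.hypot(x-.438,y+.0265)<.04)&(z>.070)&(z<.1)
    if m.sum(): print(n,'bar',m.sum(),pc(P,m))
    if n!='wrist':
        r=(np.hypot(x-.458,y+.385)<.092);q=P[r&(z>.12)&(z<.14)];print('plate',np.median(q[:,2]))
    ims.append(f['color'])
a=cv2.resize(ims[0][130:250,60:360],(800,320));b=cv2.resize(ims[1][235:295,260:330],(326,280));c=cv2.resize(ims[2],(373,280))
o=np.zeros((600,800,3),np.uint8);o[:320]=a;o[320:,:326]=b;o[320:,330:703]=c;cv2.imwrite('pics/fin.png',o[...,::-1])
E
```

```text
tcp [ 0.4385 -0.1597  0.21  ] t 58.6 w 0.702
scene bar 114 (np.float64(0.08317309046705883), array([ 0.43952716, -0.02451211]), (17.209308624267578, 43.687992095947266), 18.564136505126953)
plate 0.1316592991517398
tcp [ 0.4386 -0.1593  0.2101] t 58.7 w 0.701
top bar 68 (np.float64(0.08362969194218597), array([ 0.43786359, -0.02626763]), (13.801216125488281, 41.71034622192383), 15.767573356628418)
plate 0.13054280945192248
tcp [ 0.4386 -0.1592  0.2101] t 58.7 w 0.702
wrist bar 1186 (np.float64(0.08134528415439188), array([ 0.43826453, -0.03110227]), (14.085800170898438, 40.88064956665039), 15.313253402709961)
```

View pics/fin.png

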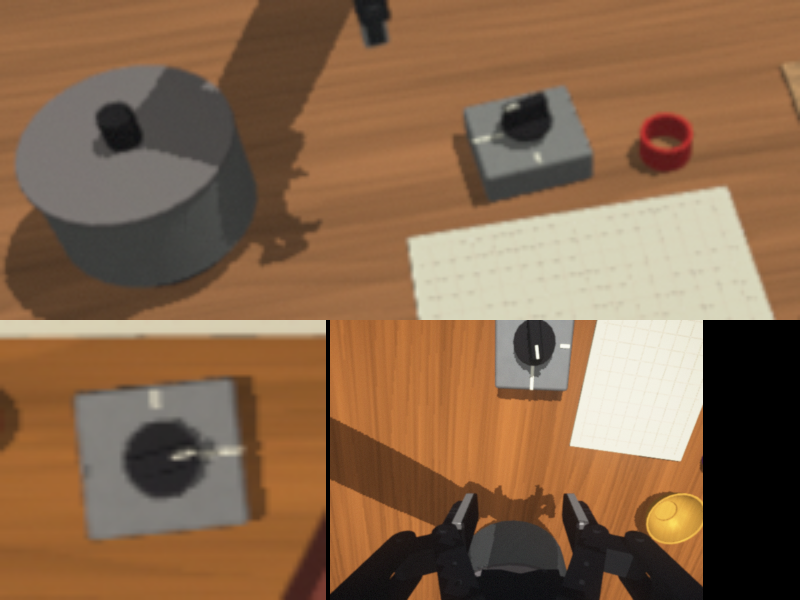

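The bar points at the stop mark (about 79° turned measured, stop at 80°) and the knob is back up. The lid is level at full seat, and the gripper is clear. Handing in.

```bash
python3 -c "
from plant import manip
print(manip.job_done())"
```

```text
the job is handed in; nothing more can be done
None
```

The job is handed in: all five brass castings are in the bowl with the lid seated, the timer knob was pressed, turned to its stop and sprang back up, and I left the charcoal block, brass dish and jar alone; no verdict was returned.

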